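Set the cooling jig and pin the fresh links

TASK

Get the cooling jig ready and load it: release the red clamp lever, slide the crossbar until its pointer stands on the red mark, and lock the lever again. Then lay every white link from the foam sheet flat in a lane of its own, heel down in the blue nest and eye over the crossbar's hole, and push an orange-handled pin from the rack down through each eye into the crossbar until its collar sits on the link. Leave the tape roll, the tin, the brush and the screwdriver where they are.

Things in the scene. Friction and masses are not known exactly. Their poses are not given: they have to be found in the camera images.
- jig: cooling jig, fixed: dark base plate 310 x 300 mm, 12 mm thick, a crossbar sliding on two shafts along its x axis, a blue heel block across its far (+x) end. Origin on the bench, 20 mm to +x of the plate's centre; x points from crossbar to heel block, y left. Three lanes along x, at jig y +68, 0, -68 mm; in each a link rests with eye on the crossbar and heel on the heel block, open between
- crossbar (a joint): travel of the crossbar along jig x, m: 0 = farthest from the heel block (hole centres at jig x -105 mm), 0.085 = nearest; the mark is at 0.060. About 5 N of friction moves it, clamp on or off, and it stays where left. Aluminium bar 262 (along y) x 40 x 20 mm, top 55 mm above the bench, with three brass-rimmed holes, one per lane
- clamp (a joint): angle of the red clamp lever on the crossbar's left end (pivot at jig y +115 mm, in line with the holes), rad: 0 = locked, lever pointing along jig -x; 1.2 = end stop, fully released; releasing turns it clockwise seen from above, towards jig +y. About 1.7 N at the grip point turns it; it stays where left
- clamp_grip (a point): grip point on the lever arm, 47 mm from the vertical pivot and 77 mm above the bench; the arm is a level bar 14 mm wide, 67 to 87 mm above the bench, ending 64 mm from the pivot. The point's x axis points to the pivot
- bar_knob (a point): black round pull knob on the crossbar's robot side, for sliding it: 24 mm diameter from 61 to 87 mm above the bench, on a thinner neck over an apron whose top is 47 mm above the bench; point on its axis 74 mm above the bench, 50 mm to jig -x of the hole centres
- mark (a point): red line across the yellow strip on the right (-y) edge of the base plate: where the crossbar's pointer must stand; at jig x -45, y -142 mm
- pointer (a point): black line on the white pointer at the crossbar's right (-y) end, which runs along the yellow strip; same jig x as the centres of the three crossbar holes
- bush2 (a point): centre of the mouth of the crossbar's middle hole, on the bar's top, 55 mm above the bench; axes as the jig's. The left and right holes lie 68 mm to jig +y and -y of it; each is 15 mm in diameter and goes straight through 20 mm, with 23 mm of air below
- nest2 (a point): middle lane's nest on the blue heel block, 55 mm above the bench: where the middle of a link's heel end comes to lie (jig x +103 mm); axes as the jig's, the other nests 68 mm to either side along jig y. Two cheeks 32 mm apart run from 37 mm before this point to an end stop 3 mm behind it (jig +x); cheeks and stop are 15 mm high
- link1: white moulded link, about 60 g, 166 mm long, 14 mm thick; lies on the foam sheet, ribbed top up; may be absent. Origin under the shank where it is best gripped; x points to the eye, z up. Shank 26 mm wide from x -78 mm (plain heel end, grey gate mark on top) to +54; round eye of 36 mm at x +70 with a 16 mm hole straight through. Any link may take any lane
- link2: white moulded link, about 60 g, 166 mm long, 14 mm thick; lies on the foam sheet, ribbed top up; may be absent. Origin under the shank where it is best gripped; x points to the eye, z up. Shank 26 mm wide from x -78 mm (plain heel end, grey gate mark on top) to +54; round eye of 36 mm at x +70 with a 16 mm hole straight through. Any link may take any lane
- link3: white moulded link, about 60 g, 166 mm long, 14 mm thick; lies on the foam sheet, ribbed top up; may be absent. Origin under the shank where it is best gripped; x points to the eye, z up. Shank 26 mm wide from x -78 mm (plain heel end, grey gate mark on top) to +54; round eye of 36 mm at x +70 with a 16 mm hole straight through. Any link may take any lane
- pin1: locking pin, about 80 g, 90 mm long, starts upright in the rack. Origin at the tip of the nose, z up: 10 mm tapered nose, steel shank 12 mm diameter up to z 50, collar 22 mm diameter from z 50 to 55, orange round grip 24 mm diameter from z 55 to 90. The collar rests on the link's top when the pin is fully home. The pins are alike
- pin2: locking pin, about 80 g, 90 mm long, starts upright in the rack. Origin at the tip of the nose, z up: 10 mm tapered nose, steel shank 12 mm diameter up to z 50, collar 22 mm diameter from z 50 to 55, orange round grip 24 mm diameter from z 55 to 90. The collar rests on the link's top when the pin is fully home. The pins are alike
- pin3: locking pin, about 80 g, 90 mm long, starts upright in the rack. Origin at the tip of the nose, z up: 10 mm tapered nose, steel shank 12 mm diameter up to z 50, collar 22 mm diameter from z 50 to 55, orange round grip 24 mm diameter from z 55 to 90. The collar rests on the link's top when the pin is fully home. The pins are alike
- pin_rack: grey pin rack, fixed, 60 x 200 mm, 60 mm high, with three through holes of 16 mm diameter 66 mm apart along its y; the pins hang in them by their collars, 50 mm deep. Origin on the bench under its centre, z up
- foam: thin blue-grey foam sheet, 320 x 240 mm, fixed, flush with the bench, on which the links lie about 85 mm apart; origin at its centre
- tape: roll of yellow tape 100 mm diameter, 45 mm high, lying flat; bystander, loose on the bench, not part of the job; origin at the centre of its underside
- tin: small round tin 60 mm diameter, 55 mm high; bystander, loose on the bench, not part of the job; origin at the centre of its underside
- brush: hand brush, about 200 mm long, lying; bystander, loose on the bench, not part of the job; origin at the centre of its underside, or about its middle
- driver: screwdriver, about 200 mm long, lying; bystander, loose on the bench, not part of the job; origin at the centre of its underside, or about its middle

How it is judged:
By the outcome, as a careful person would: the job done as asked, in the order asked, and still so for the second after the job is handed in, with the robot touching nothing.
Of link1, link2, link3 only 2 to 3 are there at a start; the rules pass over those that are not, and their reading is None.
At some moment in a run one of link1, link2, link3 may be knocked a few centimetres aside while the robot is not near it.
It also fails if it takes over 210 s, if anything falls off the work surface, if the arm or the gripper's body presses on something with over 40 N, if the wrist force passes 120 N, or if a joint passes its speed limit or range.

ROBOT

A 7-joint arm with a two-finger parallel gripper is mounted at the origin on the work surface. World frame = base frame: x ahead of the robot, y to its left, z up, the work surface at z = 0. Lengths are in m, angles in rad, forces in N, time in s.
With the tool pointing down it reaches from about 0.425 to 0.925 m from the base axis. Payload 6.8 kg.
Tool frame: the origin (TCP) lies between the finger pads; the fingertips stand 11 mm ahead of it and the grasp point (between the pads) lies 8 mm behind it; z points along the fingers, y is the line along which they close (so a half turn about z gives the same grasp; the last joint's range is limited). The gripper opens to 85 mm and grips with 20 to 120 N. Pads are 22 mm wide; open, the fingers measure 114 mm over their backs; the gripper's body (76 mm by 85 mm) begins 54 mm behind the grasp point. The pads swing forward as they close: fully open they stand 13 mm farther back than shut.
Start: joints at [-1.292, 0.477, 0.022, 1.555, -0.011, 1.109, -0.083], TCP at [0.255, 0.625, 0.242] pointing down, gripper open.
Joint ranges: [-2.96, 2.96], [-0.34, 2.1], [-1.41, 1.46], [0.24, 2.44], [-1.37, 4.51], [0.17, 1.92], [-2.96, 2.96]. Speed limits (rad/s): [2.39, 2.39, 3.14, 3.14, 3.14, 3.14, 3.14].

INTERFACE

Orientations are given as a rotation vector (axis times angle).
In Python, from bench import r gives the robot as it stands.
- The arm moves only by the tool send_rows, never from a script. Its argument "deltas" is a list of rows, each an object of numbers: "dx", "dy", "dz": the shift along the world's x, y, z in mm; "rx", "ry", "rz": the turn, a rotation vector about the world's x, y, z in degrees. A call has 1 to 5 rows; each row is the pose to reach, as a shift and turn from the pose commanded when the call began; what a row does not reach only later rows make up. A row lasts 1/12 s, in which the tool goes at most 41.7 mm and 7.16 degrees, less where a joint would pass 70% of its speed; a pose out of reach is approached as far as the arm can. A call with a gripper value outside its range is refused whole. "jaw" is the finger opening in mm, from 0 to 85.4, set as the call begins (left out, the last holds). The fingers move at their own pace and stop on an object; "newtons" is the grip in N (left out, the last holds). Time passes only in rows, so rows that repeat a pose let the fingers close. It gives the time, the measured TCP pose, the force, the opening and the grip force at its end, in the units of the state.
- r.get_obs(): the state, without advancing time (a new reading comes with each control period).
- r.grab_frame(name): name is "scene" or "top" or "wrist"; returns a dict with "frame" (400x640x3 uint8, blue, green, red), "z_map" (400x640 float32, m along the optical axis (not along the pixel's ray), 0 where there is no reading), "vertical_fov" (degrees; the focal length in pixels is half the picture's height over the tangent of half this angle, whatever the lens; pixels are square), "cx", "cy" (the principal point, pixels), "xyz" and "orientation" of the camera in the world. Camera axes: x right, y down, z forward; pixel columns grow to the right and rows downward; lengths in m; the calibration is good to about 2 mm. A picture is of the moment at which its call begins.
- r.hand_in(): hands the job in; it is judged then, once.
The state is a dict: "clock": time; "joints": joint angles; "qvel": joint speeds; "tau": joint torques, N m; "tcp_pos": TCP position; "orientation": TCP orientation; "contact_force": force on the tool from outside, world axes, zero at the start; "moment": the same for the moment, N m; "grip_width": finger opening in m; "gripper_force": force on a finger pad.
Only numpy, scipy, OpenCV 4.12 (cv2) and the standard library are available. Lean on these libraries where they do the work, as an engineer would, in place of code of your own. Each camera call takes 0.05 s, during which the arm holds its last target. There are 200 camera calls.

## Working session

There is one attempt and no reset: what is moved stays moved. The work goes in short steps, Python scripts to look and compute and a tool call to move; the robot and the scene stay as the last step left them, time stands still between calls to the robot, and variables do not carry over. Pictures are saved under pics/ and viewed, at most 14 in all, crops included, and the job is handed in when it is done.

Besides the shell and the picture viewer there is one more tool, called after "Call:" by a JSON object that holds its "name" and its "arguments". send_rows: Moves the arm, as the interface text tells. Its arguments: {"type":"object","properties":{"deltas":{"type":"array","items":{"type":"object","properties":{"dx":{"type":"number"},"dy":{"type":"number"},"dz":{"type":"number"},"rx":{"type":"number"},"ry":{"type":"number"},"rz":{"type":"number"}}}},"jaw":{"type":"number"},"newtons":{"type":"number"}},"required":["deltas"]}

```bash
mkdir -p pics; ls
cat > h.py <<'E'
import sys; sys.path.insert(0,'.')
import numpy as np, cv2
from scipy.spatial.transform import Rotation as R
from bench import r
def cam(n):
    d=r.grab_frame(n); d['f']=200/np.tan(np.radians(d['vertical_fov'])/2)
    o=np.array(d['orientation']); d['R']=R.from_rotvec(o).as_matrix() if o.shape==(3,) else o
    return d
def px2w(d,u,v,z=None):
    ray=d['R']@np.array([(u-d['cx'])/d['f'],(v-d['cy'])/d['f'],1]); p=np.array(d['xyz'])
    t=(z-p[2])/ray[2] if z is not None else d['z_map'][int(round(v)),int(round(u))]
    return p+t*ray
def w2px(d,w):
    c=d['R'].T@(np.array(w)-np.array(d['xyz'])); return d['f']*c[0]/c[2]+d['cx'],d['f']*c[1]/c[2]+d['cy']
E
python3 - <<'E'
from h import *
import pickle
d=cam('top'); cv2.imwrite('pics/top1.png',d['frame']); pickle.dump(d,open('top1.pkl','wb'))
e=cam('scene'); cv2.imwrite('pics/scene1.png',e['frame'])
for x in (d,e): print(x['xyz'],x['orientation'],x['f'],x['cx'],x['cy'])
print(r.get_obs())
E
```

```text
pics
[0.42305843 0.00862475 1.00287959] [-2.17167856  2.16148162 -0.10984972] 364.08677301926036 315.1675416116726 203.33115722839875
[ 1.26192231 -0.19770742  0.80803071] [-1.89163487 -1.49719693  0.62759272] 441.23727460633864 311.85706926146077 202.5969546281214
{'clock': 0.1, 'joints': array([-1.29211506,  0.477736  ,  0.02235352,  1.55633901, -0.01148321,
        1.10929537, -0.08311235]), 'qvel': array([ 5.68927383e-04, -9.44363819e-04,  2.27540970e-03, -5.46502833e-03,
        1.20814871e-03,  7.32305697e-05,  9.16046279e-04]), 'tau': array([ 4.61153846e-03, -5.97765183e+01,  1.61320243e+00, -2.81953061e+01,
        1.27865392e-02,  5.15821535e-03, -4.85310480e-06]), 'tcp_pos': array([0.25444355, 0.62465751, 0.24141642]), 'orientation': array([-6.03731436e-01, -3.08285368e+00,  2.57549761e-03]), 'contact_force': array([ 0.04240586, -0.40155252, -0.4452099 ]), 'moment': array([ 0.01688459, -0.05819642, -0.05027918]), 'gripper_force': 0.0, 'grip_width': 0.0855178364750157}
```

View pics/top1.png

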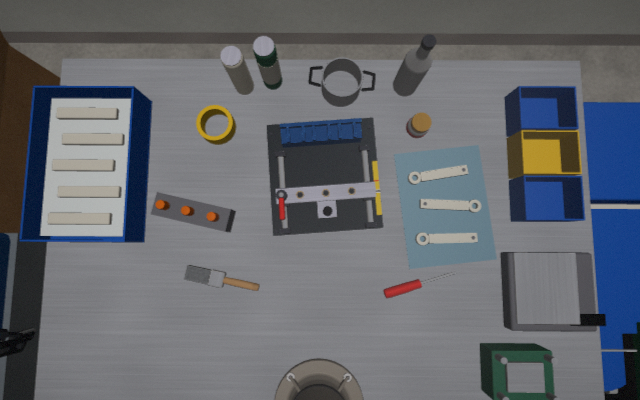

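The picture shows the jig at centre (crossbar ~row 192), three links on the foam at right (~(440,173), (450,205), (447,239)), and the rack with three pins at left (160,204)-(212,216). I'll enlarge both areas.

Run:
```python
from h import *
import pickle
d=pickle.load(open('top1.pkl','rb')); f=d['frame']
cv2.imwrite('pics/c1.png',cv2.resize(f[110:270,260:500],None,fx=3.3,fy=3.3,interpolation=cv2.INTER_CUBIC))
# white links by threshold in foam region
m=(f.min(2)>150).astype(np.uint8); m[:, :395]=0; m[:,500:]=0; m[:150]=0;m[270:]=0
cs,_=cv2.findContours(m,cv2.RETR_EXTERNAL,cv2.CHAIN_APPROX_NONE)
for c in cs:
    if cv2.contourArea(c)<150: continue
    (u,v),s,a=cv2.minAreaRect(c); print('link',u,v,s,a,px2w(d,u,v,.014))
h=cv2.cvtColor(f,cv2.COLOR_BGR2HSV)
m=((h[...,0]>3)&(h[...,0]<16)&(h[...,1]>180)&(h[...,2]>120)).astype(np.uint8); m[:,:145]=0;m[:,240:]=0
n,l,st,ce=cv2.connectedComponentsWithStats(m)
for i in range(1,n):
    if st[i,4]>15: print('pin',ce[i],st[i,4],px2w(d,*ce[i],z=.1), px2w(d,*ce[i]))
```

```text
link 447.0 238.5 (11.0, 60.0) 90.0 [ 0.43251687 -0.34488176  0.014     ]
link 450.46722412109375 204.94244384765625 (59.189266204833984, 11.0426025390625) 1.3019527196884155 [ 0.52366743 -0.3573124   0.014     ]
link 438.0791015625 174.0801239013672 (11.169357299804688, 58.68416976928711) 82.23483276367188 [ 0.60886813 -0.32613905  0.014     ]
pin [159.72580645 204.        ] 62 [0.51395946 0.39931638 0.1       ] [0.51378524 0.39856757 0.10173049]
pin [185.32786885 209.91803279] 61 [0.49943588 0.33474293 0.1       ] [0.49940588 0.33461487 0.10035454]
pin [210.88888889 215.92063492] 63 [0.48475567 0.27050647 0.1       ] [0.48448639 0.26936351 0.10394053]
```

View pics/c1.png

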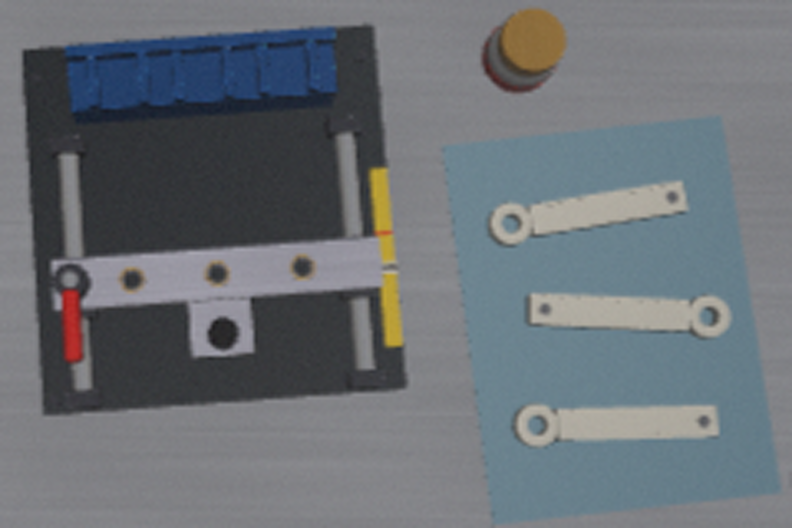

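The crop shows the holes at (132,279), (217,273), (302,267), the knob at (223,333), the pivot at (70,280), the lever end at (72,360), the pointer at (390,267) and the red mark at (384,233).

Run:
```python
from h import *
import pickle
d=pickle.load(open('top1.pkl','rb'))
P=lambda x,y,z:px2w(d,(x+.5)/3.3-.5+260,(y+.5)/3.3-.5+110,z)
L,M,Rr=[P(*q,.055) for q in((132,279),(217,273),(302,267))]
print('holes',L,M,Rr); v=L-Rr; yaw=np.arctan2(-v[0],v[1]); print(np.linalg.norm(v),'yaw',np.degrees(yaw))
print('knob',P(223,333,.087),'leverend',P(72,360,.087),'pivot',P(70,280,.087),'ptr',P(390,267,.055),'mark',P(384,233,.014))
cs=[P(24,50,.012),P(373,26,.012),P(405,387,.012),P(45,413,.012)]
print('plate',cs, np.mean(cs,0)); 
ex=(cs[0]+cs[1]-cs[2]-cs[3]);print('yaw plate',np.degrees(np.arctan2(ex[1],ex[0])))
for n,e,h in(('A',(511,223),(672,198)),('B',(710,316),(545,310)),('C',(537,425),(704,421))):
    E,H=P(*e,.014),P(*h,.014); print(n,E,H,np.linalg.norm(E-H),np.degrees(np.arctan2(*(E-H)[[1,0]])))
```

```text
holes [0.54603342 0.05238255 0.055     ] [ 0.55115071 -0.01521145  0.055     ] [ 0.55627147 -0.08285146  0.055     ]
0.13562100391876736 yaw 4.329384058185795
knob [ 0.50056401 -0.01908383  0.087     ] leverend [0.47935406 0.09612723 0.087     ] pivot [0.5408923  0.09855496 0.087     ] ptr [ 0.55658515 -0.15286219  0.055     ] mark [ 0.59091071 -0.155226    0.014     ]
plate [array([0.74710061, 0.14784501, 0.012     ]), array([ 0.76926452, -0.14844371,  0.012     ]), array([ 0.46299885, -0.17123065,  0.012     ]), array([0.44025093, 0.12486166, 0.012     ])] [ 0.60490373 -0.01174192  0.012     ]
yaw plate 4.269325060344801
A [ 0.59981042 -0.26109997  0.014     ] [ 0.62154179 -0.39589139  0.014     ] 0.13653197060938654 99.15854677887332
B [ 0.52269251 -0.42354809  0.014     ] [ 0.52705348 -0.28747954  0.014     ] 0.13613840857760265 -91.83568822348026
C [ 0.43235955 -0.27843312  0.014     ] [ 0.43627802 -0.41512763  0.014     ] 0.13675065271983616 91.64198411112905
```

Call:
{"name": "send_rows", "arguments": {"deltas": [{"dx":16,"dy":-35,"dz":-4,"rz":1.8},{"dx":32,"dy":-70,"dz":-8,"rz":3.6},{"dx":48,"dy":-105,"dz":-12,"rz":5.4},{"dx":64,"dy":-140,"dz":-16,"rz":7.2},{"dx":80,"dy":-175,"dz":-20,"rz":9}], "jaw": 40}}

```text
$.deltas[0]: bad value
```

Call:
{"name": "send_rows", "arguments": {"deltas": [{"dx":16,"dy":-35,"dz":-4,"rz":1.8},{"dx":32,"dy":-70,"dz":-8,"rz":3.6},{"dx":48,"dy":-105,"dz":-12,"rz":5.4},{"dx":64,"dy":-140,"dz":-16,"rz":7.2},{"dx":80,"dy":-175,"dz":-20,"rz":9}]}}

```text
$.deltas[0]: bad value
```

Call:
{"name": "send_rows", "arguments": {"deltas": [{"dx":16,"dy":-35,"dz":-4,"rz":1.8},{"dx":32,"dy":-70,"dz":-8,"rz":3.6},{"dx":48,"dy":-105,"dz":-12,"rz":5.4},{"dx":64,"dy":-140,"dz":-16,"rz":7.2},{"dx":80,"dy":-179,"dz":-20,"rz":8.5}]}}

```text
$.deltas[0]: bad value
```

Call:
{"name": "send_rows", "arguments": {"deltas": [{},{}]}}

```text
$.deltas[0]: bad value
```

Call:
{"name": "send_rows", "arguments": {"deltas": [{"dx":16,"dy":-35,"dz":-4,"rx":0,"ry":0,"rz":1.8},{"dx":32,"dy":-70,"dz":-8,"rx":0,"ry":0,"rz":3.6},{"dx":48,"dy":-105,"dz":-12,"rx":0,"ry":0,"rz":5.4},{"dx":64,"dy":-140,"dz":-16,"rx":0,"ry":0,"rz":7.2},{"dx":80,"dy":-175,"dz":-20,"rx":0,"ry":0,"rz":9}], "jaw": 40}}

```text
clock: 0.52
tcp_pos: [0.335, 0.4481, 0.2217]
orientation: [-0.357, -3.121, 0.001]
contact_force: [1.0, 0.3, 0.0]
grip_width: 0.0401
gripper_force: 0.0
```

Call:
{"name": "send_rows", "arguments": {"deltas": [{"dx":80,"dy":-175,"dz":-20,"rx":0,"ry":0,"rz":9},{"dx":80,"dy":-175,"dz":-20,"rx":0,"ry":0,"rz":9},{"dx":80,"dy":-175,"dz":-20,"rx":0,"ry":0,"rz":9},{"dx":80,"dy":-175,"dz":-20,"rx":0,"ry":0,"rz":9},{"dx":80,"dy":-175,"dz":-20,"rx":0,"ry":0,"rz":9}]}}

```text
clock: 0.93
tcp_pos: [0.4157, 0.2704, 0.2017]
orientation: [-0.12, -3.139, 0.003]
contact_force: [0.6, 0.1, -0.2]
grip_width: 0.0399
gripper_force: 0.0
```

Call:
{"name": "send_rows", "arguments": {"deltas": [{"dx":79,"dy":-175,"dz":-70,"rx":0,"ry":0,"rz":8.5},{"dx":79,"dy":-175,"dz":-70,"rx":0,"ry":0,"rz":8.5},{"dx":79,"dy":-175,"dz":-70,"rx":0,"ry":0,"rz":8.5},{"dx":79,"dy":-175,"dz":-70,"rx":0,"ry":0,"rz":8.5},{"dx":79,"dy":-175,"dz":-70,"rx":0,"ry":0,"rz":8.5}]}}

```text
clock: 1.35
tcp_pos: [0.4937, 0.0987, 0.1318]
orientation: [-0.119, 3.139, 0.0]
contact_force: [0.1, -0.4, 1.0]
grip_width: 0.04
gripper_force: 0.0
```

Run:
```python
from h import *
d=cam('wrist'); cv2.imwrite('pics/w1.png',d['frame']); o=r.get_obs(); print(o['tcp_pos'],o['orientation'],o['joints'],d['xyz'])
c=np.array([.5417,.099]);print('grip px',w2px(d,[.4948,.0955,.087]),'pivot',w2px(d,[.5417,.099,.087]))
```

```text
[0.49530965 0.08944503 0.12964491] [ 0.10413161 -3.13848254  0.00860907] [-0.4312661   0.34743671  0.15120917  2.07038086 -0.06943571  0.73134888
  1.40001217] [0.41483627 0.09325062 0.26258355]
grip px (np.float64(311.5040529329614), np.float64(247.07513722083712)) pivot (np.float64(311.8134735990647), np.float64(322.0894964971936))
```

View pics/w1.png

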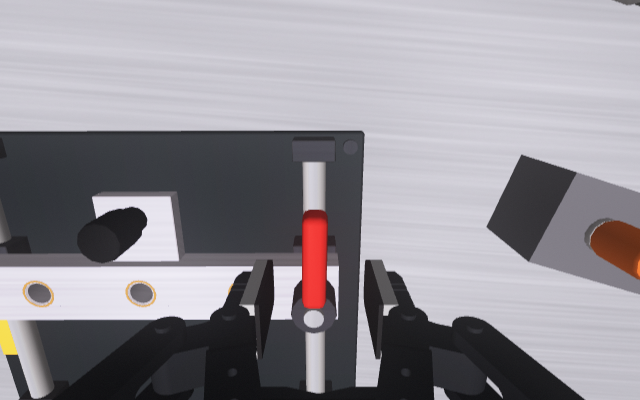

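The wrist view shows the lever at columns 303–327 between the open pads (pads near columns 262 and 375), pivot at (315,318), close to prediction. I'll descend.

Call:
{"name": "send_rows", "arguments": {"deltas": [{"dx":0,"dy":0,"dz":0,"rx":0,"ry":0,"rz":0},{"dx":0,"dy":0,"dz":0,"rx":0,"ry":0,"rz":0},{"dx":0,"dy":0,"dz":0,"rx":0,"ry":0,"rz":0}]}}

```text
clock: 1.65
tcp_pos: [0.4932, 0.1017, 0.1325]
orientation: [0.121, -3.139, -0.001]
contact_force: [-0.0, 0.1, 0.0]
grip_width: 0.0399
gripper_force: 0.0
```

Call:
{"name": "send_rows", "arguments": {"deltas": [{"dx":1.5,"dy":-5.5,"dz":-25,"rx":0,"ry":0,"rz":0},{"dx":1.5,"dy":-5.5,"dz":-45,"rx":0,"ry":0,"rz":0},{"dx":1.5,"dy":-5.5,"dz":-61,"rx":0,"ry":0,"rz":0},{"dx":1.5,"dy":-5.5,"dz":-61,"rx":0,"ry":0,"rz":0},{"dx":1.5,"dy":-5.5,"dz":-61,"rx":0,"ry":0,"rz":0}]}}

```text
clock: 2.07
tcp_pos: [0.4943, 0.0964, 0.0714]
orientation: [0.123, -3.138, -0.0]
contact_force: [1.5, -0.4, -0.5]
grip_width: 0.0396
gripper_force: 0.0
```

Call:
{"name": "send_rows", "arguments": {"deltas": [{"dx":0,"dy":0,"dz":0,"rx":0,"ry":0,"rz":0},{"dx":0,"dy":0,"dz":0,"rx":0,"ry":0,"rz":0},{"dx":0,"dy":0,"dz":0,"rx":0,"ry":0,"rz":0},{"dx":0,"dy":0,"dz":0,"rx":0,"ry":0,"rz":0},{"dx":0,"dy":0,"dz":0,"rx":0,"ry":0,"rz":0}], "jaw": 8, "newtons": 20}}

```text
clock: 2.48
tcp_pos: [0.4957, 0.0958, 0.0726]
orientation: [-0.12, 3.137, 0.002]
contact_force: [-1.6, 1.3, 7.3]
grip_width: 0.0136
gripper_force: 26.7
```

Run:
```python
from h import *
o=r.get_obs(); t=o['tcp_pos']; print(t,o['grip_width'],o['gripper_force'],o['contact_force'])
piv=np.array([.5417,.099]); a0=np.radians(184.3)
for k in range(0,11):
    a=a0-1.2*k/10; p=.047*np.array([np.cos(a)-np.cos(a0),np.sin(a)-np.sin(a0)]); print(k,np.round(p*1000,1),round(-np.degrees(1.2*k/10),1))
```

```text
[0.49572877 0.09581017 0.07264002] 0.013554407772084607 26.7079558968544 [-1.59637279  1.30184344  7.3199234 ]
0 [0. 0.] -0.0
1 [-0.1  5.6] -6.9
2 [ 0.5 11.2] -13.8
3 [ 1.8 16.7] -20.6
4 [ 3.7 22. ] -27.5
5 [ 6.2 27.1] -34.4
6 [ 9.3 31.8] -41.3
7 [13.  36.1] -48.1
8 [17.1 39.9] -55.0
9 [21.7 43.2] -61.9
10 [26.6 45.9] -68.8
```

Call:
{"name": "send_rows", "arguments": {"deltas": [{"dx":-0.1,"dy":5.6,"dz":0,"rx":0,"ry":0,"rz":-6.9},{"dx":0.5,"dy":11.2,"dz":0,"rx":0,"ry":0,"rz":-13.8},{"dx":1.8,"dy":16.7,"dz":0,"rx":0,"ry":0,"rz":-20.6},{"dx":3.7,"dy":22,"dz":0,"rx":0,"ry":0,"rz":-27.5},{"dx":6.2,"dy":27.1,"dz":0,"rx":0,"ry":0,"rz":-34.4}]}}

```text
clock: 2.9
tcp_pos: [0.502, 0.1232, 0.0727]
orientation: [0.822, 3.031, 0.003]
contact_force: [-0.8, 0.6, 5.4]
grip_width: 0.0135
gripper_force: 26.5
```

Call:
{"name": "send_rows", "arguments": {"deltas": [{"dx":3.1,"dy":4.7,"dz":0,"rx":0,"ry":0,"rz":-6.9},{"dx":6.8,"dy":9,"dz":0,"rx":0,"ry":0,"rz":-13.8},{"dx":10.9,"dy":12.8,"dz":0,"rx":0,"ry":0,"rz":-20.6},{"dx":15.5,"dy":16.1,"dz":0,"rx":0,"ry":0,"rz":-27.5},{"dx":20,"dy":18.5,"dz":0,"rx":0,"ry":0,"rz":-33.5}]}}

```text
clock: 3.32
tcp_pos: [0.5221, 0.1419, 0.0727]
orientation: [1.661, 2.666, 0.004]
contact_force: [-2.1, 1.3, 7.2]
grip_width: 0.0136
gripper_force: 26.8
```

Call:
{"name": "send_rows", "arguments": {"deltas": [{"dx":0,"dy":0,"dz":0,"rx":0,"ry":0,"rz":0},{"dx":0,"dy":0,"dz":0,"rx":0,"ry":0,"rz":0},{"dx":0,"dy":0,"dz":0,"rx":0,"ry":0,"rz":0}]}}

```text
clock: 3.57
tcp_pos: [0.5222, 0.1418, 0.0727]
orientation: [1.653, 2.67, 0.004]
contact_force: [-0.9, 2.5, 7.4]
grip_width: 0.0132
gripper_force: 26.7
```

Call:
{"name": "send_rows", "arguments": {"deltas": [{"dx":0,"dy":0,"dz":0,"rx":0,"ry":0,"rz":0},{"dx":0,"dy":0,"dz":0,"rx":0,"ry":0,"rz":0},{"dx":0,"dy":0,"dz":35,"rx":0,"ry":0,"rz":0},{"dx":0,"dy":0,"dz":70,"rx":0,"ry":0,"rz":0},{"dx":0,"dy":0,"dz":70,"rx":0,"ry":0,"rz":0}], "jaw": 50}}

```text
clock: 3.98
tcp_pos: [0.5246, 0.1408, 0.1467]
orientation: [1.654, 2.665, 0.011]
contact_force: [0.4, -0.3, 0.3]
grip_width: 0.0499
gripper_force: 0.0
```

Call:
{"name": "send_rows", "arguments": {"deltas": [{"dx":-10,"dy":-80,"dz":0,"rx":0,"ry":0,"rz":34},{"dx":-10,"dy":-80,"dz":0,"rx":0,"ry":0,"rz":34},{"dx":-10,"dy":-80,"dz":0,"rx":0,"ry":0,"rz":34},{"dx":-10,"dy":-80,"dz":0,"rx":0,"ry":0,"rz":34},{"dx":-10,"dy":-80,"dz":0,"rx":0,"ry":0,"rz":34}]}}

```text
clock: 4.4
tcp_pos: [0.511, 0.0593, 0.1416]
orientation: [0.795, 3.039, 0.0]
contact_force: [-0.9, -0.1, -0.7]
grip_width: 0.0501
gripper_force: 0.0
```

Call:
{"name": "send_rows", "arguments": {"deltas": [{"dx":-11,"dy":-81,"dz":0,"rx":0,"ry":0,"rz":34},{"dx":-11,"dy":-81,"dz":0,"rx":0,"ry":0,"rz":34},{"dx":-11,"dy":-81,"dz":0,"rx":0,"ry":0,"rz":34},{"dx":-11,"dy":-81,"dz":0,"rx":0,"ry":0,"rz":34},{"dx":-11,"dy":-81,"dz":0,"rx":0,"ry":0,"rz":34}]}}

```text
clock: 4.82
tcp_pos: [0.4999, -0.0218, 0.1415]
orientation: [-0.127, 3.139, -0.0]
contact_force: [-0.4, 0.7, -0.6]
grip_width: 0.0498
gripper_force: 0.0
```

Call:
{"name": "send_rows", "arguments": {"deltas": [{"dx":0,"dy":0,"dz":0,"rx":0,"ry":0,"rz":0},{"dx":0,"dy":0,"dz":0,"rx":0,"ry":0,"rz":0},{"dx":0,"dy":0,"dz":0,"rx":0,"ry":0,"rz":0},{"dx":0,"dy":0,"dz":0,"rx":0,"ry":0,"rz":0}]}}

```text
clock: 5.15
tcp_pos: [0.5001, -0.0203, 0.1414]
orientation: [0.119, -3.139, 0.0]
contact_force: [-0.3, -0.7, 0.0]
grip_width: 0.0503
gripper_force: 0.0
```

Run:
```python
from h import *
o=r.get_obs(); print(o['tcp_pos'],o['orientation'])
d=cam('wrist'); e=cam('top'); import pickle; pickle.dump(d,open('w2.pkl','wb')); pickle.dump(e,open('t2.pkl','wb'))
cv2.imwrite('pics/w2.png',d['frame'])
print('knob',w2px(d,[.5006,-.0191,.087]), 'lever',[w2px(d,q) for q in ([.5417,.099,.087],[.5142,.1568,.087])])
```

```text
[ 0.50012881 -0.02030681  0.14139185] [ 1.18738091e-01 -3.13920631e+00  1.27699073e-04]
knob (np.float64(319.7098554678105), np.float64(239.46167619076147)) lever [(np.float64(510.0919841663818), np.float64(316.1590326116641)), (np.float64(619.2833255756887), np.float64(282.32284119739256))]
```

View pics/w2.png

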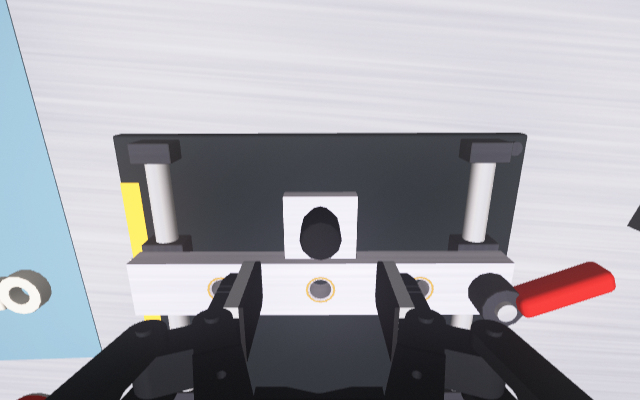

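The lever is fully released (pointing right, +y), the middle hole is at (320,290) and the knob at (320,233), in line with the pads. I'll descend, grip, and push about 29 mm along jig x.

Call:
{"name": "send_rows", "arguments": {"deltas": [{"dx":0.5,"dy":1,"dz":-30,"rx":0,"ry":0,"rz":0},{"dx":0.5,"dy":1,"dz":-60,"rx":0,"ry":0,"rz":0},{"dx":0.5,"dy":1,"dz":-75,"rx":0,"ry":0,"rz":0},{"dx":0.5,"dy":1,"dz":-75,"rx":0,"ry":0,"rz":0},{"dx":0.5,"dy":1,"dz":-75,"rx":0,"ry":0,"rz":0}]}}

```text
clock: 5.67
tcp_pos: [0.5002, -0.0195, 0.0661]
orientation: [0.121, -3.137, 0.001]
contact_force: [-0.3, -0.0, -0.1]
grip_width: 0.05
gripper_force: 0.0
```

Call:
{"name": "send_rows", "arguments": {"deltas": [{"dx":0,"dy":0,"dz":0,"rx":0,"ry":0,"rz":0},{"dx":0,"dy":0,"dz":0,"rx":0,"ry":0,"rz":0},{"dx":0,"dy":0,"dz":0,"rx":0,"ry":0,"rz":0},{"dx":0,"dy":0,"dz":0,"rx":0,"ry":0,"rz":0},{"dx":0,"dy":0,"dz":0,"rx":0,"ry":0,"rz":0}], "jaw": 18, "newtons": 30}}

```text
clock: 6.08
tcp_pos: [0.5017, -0.0193, 0.0678]
orientation: [-0.121, 3.137, 0.001]
contact_force: [-0.4, 0.3, 7.1]
grip_width: 0.0231
gripper_force: 29.6
```

Run:
```python
from h import *; import pickle
d=pickle.load(open('w2.pkl','rb')); t=pickle.load(open('t2.pkl','rb'))
print('hole',px2w(d,320,290,.055), [px2w(d,u,288,.055) for u in (219,421)])
print('plate corners near',px2w(d,114,135,.012),px2w(d,526,134,.012))
cv2.imwrite('pics/t2.png',cv2.resize(t['frame'][140:220,340:400],None,fx=8,fy=8,interpolation=cv2.INTER_CUBIC))
print(r.get_obs()['tcp_pos'])
```

```text
hole [ 0.55187217 -0.0148563   0.055     ] [array([ 0.55564005, -0.08416659,  0.055     ]), array([0.54499265, 0.05416889, 0.055     ])]
plate corners near [ 0.46313466 -0.16967125  0.012     ] [0.43993451 0.12434155 0.012     ]
[ 0.5017467  -0.01926795  0.06780063]
```

View pics/t2.png

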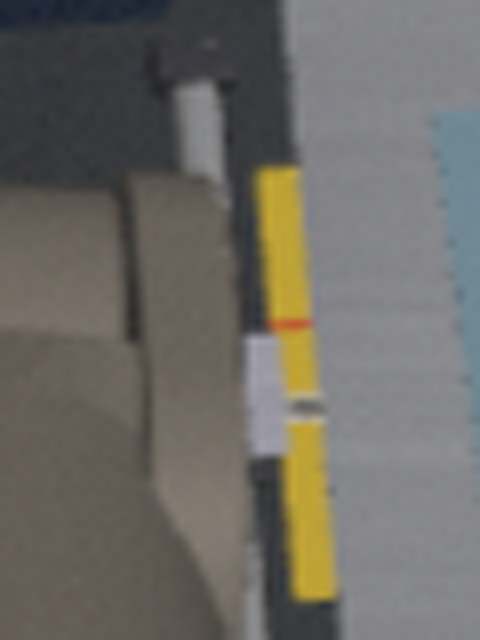

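Mark at (291,325) and pointer at (307,407) at 8× give ~28–30 mm. I'll slide 29 mm.

Call:
{"name": "send_rows", "arguments": {"deltas": [{"dx":6,"dy":0.5,"dz":0,"rx":0,"ry":0,"rz":0},{"dx":12,"dy":0.9,"dz":0,"rx":0,"ry":0,"rz":0},{"dx":18,"dy":1.4,"dz":0,"rx":0,"ry":0,"rz":0},{"dx":24,"dy":1.8,"dz":0,"rx":0,"ry":0,"rz":0},{"dx":29,"dy":2.2,"dz":0,"rx":0,"ry":0,"rz":0}]}}

```text
clock: 6.5
tcp_pos: [0.5296, -0.017, 0.0678]
orientation: [0.121, -3.139, -0.001]
contact_force: [-5.5, 0.8, 11.9]
grip_width: 0.0232
gripper_force: 30.0
```

Call:
{"name": "send_rows", "arguments": {"deltas": [{"dx":0,"dy":0,"dz":0,"rx":0,"ry":0,"rz":0},{"dx":0,"dy":0,"dz":0,"rx":0,"ry":0,"rz":0},{"dx":0,"dy":0,"dz":0,"rx":0,"ry":0,"rz":0},{"dx":0,"dy":0,"dz":0,"rx":0,"ry":0,"rz":0}]}}

```text
clock: 6.83
tcp_pos: [0.5309, -0.017, 0.0678]
orientation: [-0.121, 3.137, 0.001]
contact_force: [-0.3, 1.0, 6.0]
grip_width: 0.0231
gripper_force: 29.9
```

Run:
```python
from h import *; import pickle
t=cam('top'); pickle.dump(t,open('t3.pkl','wb')); o=r.get_obs(); print(o['tcp_pos'],o['contact_force'])
d=cam('wrist'); pickle.dump(d,open('w3.pkl','wb'))
a=cv2.resize(t['frame'][150:200,360:400],None,fx=10,fy=10,interpolation=cv2.INTER_CUBIC)
b=cv2.resize(d['frame'],None,fx=.6,fy=.6); c=np.zeros((500,784,3),np.uint8); c[:,:400]=a; c[:240,400:784]=b
cv2.imwrite('pics/t3.png',c)
```

```text
[ 0.53086182 -0.01698838  0.0677913 ] [0.26020079 1.22382039 4.9986066 ]
```

View pics/t3.png

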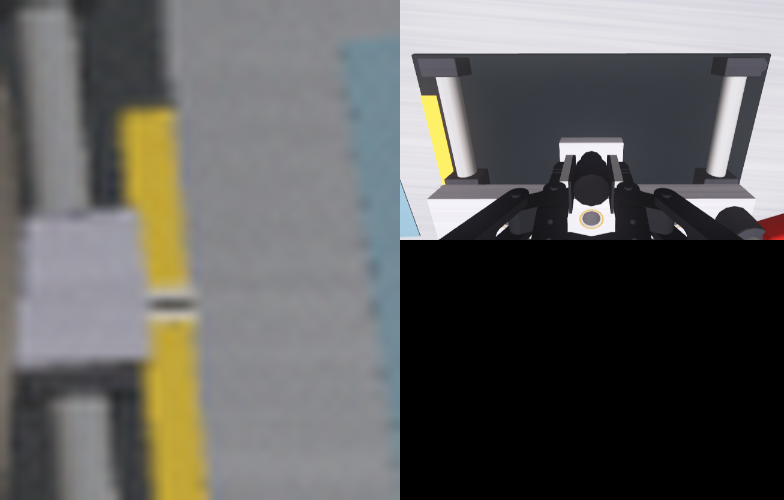

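Call:
{"name": "send_rows", "arguments": {"deltas": [{"dx":-0.7,"dy":0,"dz":0,"rx":0,"ry":0,"rz":0},{"dx":-0.7,"dy":0,"dz":0,"rx":0,"ry":0,"rz":0},{"dx":-0.7,"dy":0,"dz":0,"rx":0,"ry":0,"rz":0}]}}

```text
clock: 7.18
tcp_pos: [0.5309, -0.017, 0.0678]
orientation: [-0.121, 3.135, 0.001]
contact_force: [2.4, 0.9, 6.7]
grip_width: 0.0229
gripper_force: 30.0
```

Call:
{"name": "send_rows", "arguments": {"deltas": [{"dx":0,"dy":0,"dz":0,"rx":0,"ry":0,"rz":0},{"dx":0,"dy":0,"dz":0,"rx":0,"ry":0,"rz":0},{"dx":0,"dy":0,"dz":35,"rx":0,"ry":0,"rz":0},{"dx":0,"dy":0,"dz":75,"rx":0,"ry":0,"rz":0},{"dx":0,"dy":0,"dz":75,"rx":0,"ry":0,"rz":0}], "jaw": 50}}

```text
clock: 7.6
tcp_pos: [0.5323, -0.0177, 0.1471]
orientation: [-0.12, 3.131, 0.001]
contact_force: [1.3, 0.0, 0.6]
grip_width: 0.0501
gripper_force: 0.0
```

Call:
{"name": "send_rows", "arguments": {"deltas": [{"dx":10,"dy":80,"dz":0,"rx":0,"ry":0,"rz":-34},{"dx":10,"dy":80,"dz":0,"rx":0,"ry":0,"rz":-34},{"dx":10,"dy":80,"dz":0,"rx":0,"ry":0,"rz":-34},{"dx":10,"dy":80,"dz":0,"rx":0,"ry":0,"rz":-34},{"dx":10,"dy":80,"dz":0,"rx":0,"ry":0,"rz":-34}]}}

```text
clock: 8.02
tcp_pos: [0.5383, 0.0636, 0.1411]
orientation: [-0.808, -3.035, 0.001]
contact_force: [-0.5, -0.5, 0.4]
grip_width: 0.0499
gripper_force: 0.0
```

Call:
{"name": "send_rows", "arguments": {"deltas": [{"dx":10.5,"dy":81,"dz":0,"rx":0,"ry":0,"rz":-33.9},{"dx":10.5,"dy":81,"dz":0,"rx":0,"ry":0,"rz":-33.9},{"dx":10.5,"dy":81,"dz":0,"rx":0,"ry":0,"rz":-33.9},{"dx":10.5,"dy":81,"dz":0,"rx":0,"ry":0,"rz":-33.9},{"dx":10.5,"dy":81,"dz":0,"rx":0,"ry":0,"rz":-33.9}]}}

```text
clock: 8.43
tcp_pos: [0.5487, 0.1446, 0.1409]
orientation: [-1.658, -2.668, 0.002]
contact_force: [-0.2, -0.7, 0.2]
grip_width: 0.0501
gripper_force: 0.0
```

Call:
{"name": "send_rows", "arguments": {"deltas": [{"dx":0,"dy":0,"dz":0,"rx":0,"ry":0,"rz":0},{"dx":0,"dy":0,"dz":0,"rx":0,"ry":0,"rz":0},{"dx":0,"dy":0,"dz":0,"rx":0,"ry":0,"rz":0}]}}

```text
clock: 8.68
tcp_pos: [0.5492, 0.1435, 0.1413]
orientation: [-1.649, -2.674, 0.001]
contact_force: [0.0, -0.0, 0.3]
grip_width: 0.0502
gripper_force: 0.0
```

Call:
{"name": "send_rows", "arguments": {"deltas": [{"dx":2,"dy":0.5,"dz":-30,"rx":0,"ry":0,"rz":0},{"dx":2,"dy":0.5,"dz":-55,"rx":0,"ry":0,"rz":0},{"dx":2,"dy":0.5,"dz":-70,"rx":0,"ry":0,"rz":0},{"dx":2,"dy":0.5,"dz":-70,"rx":0,"ry":0,"rz":0},{"dx":2,"dy":0.5,"dz":-70,"rx":0,"ry":0,"rz":0}]}}

```text
clock: 9.1
tcp_pos: [0.5511, 0.1437, 0.0711]
orientation: [-1.651, -2.672, 0.002]
contact_force: [-0.1, -0.5, -0.5]
grip_width: 0.0499
gripper_force: 0.0
```

Call:
{"name": "send_rows", "arguments": {"deltas": [{"dx":0,"dy":0,"dz":0,"rx":0,"ry":0,"rz":0},{"dx":0,"dy":0,"dz":0,"rx":0,"ry":0,"rz":0},{"dx":0,"dy":0,"dz":0,"rx":0,"ry":0,"rz":0},{"dx":0,"dy":0,"dz":0,"rx":0,"ry":0,"rz":0},{"dx":0,"dy":0,"dz":0,"rx":0,"ry":0,"rz":0}], "jaw": 8, "newtons": 20}}

```text
clock: 9.52
tcp_pos: [0.5519, 0.1442, 0.0727]
orientation: [1.652, 2.671, 0.002]
contact_force: [-2.0, -0.4, 6.4]
grip_width: 0.0139
gripper_force: 22.9
```

Call:
{"name": "send_rows", "arguments": {"deltas": [{"dx":-4.5,"dy":-2.4,"dz":0,"rx":0,"ry":0,"rz":6},{"dx":-9.1,"dy":-5.7,"dz":0,"rx":0,"ry":0,"rz":12.9},{"dx":-13.2,"dy":-9.5,"dz":0,"rx":0,"ry":0,"rz":19.8},{"dx":-16.9,"dy":-13.8,"dz":0,"rx":0,"ry":0,"rz":26.6},{"dx":-20,"dy":-18.5,"dz":0,"rx":0,"ry":0,"rz":33.5}]}}

```text
clock: 9.93
tcp_pos: [0.5318, 0.1256, 0.0727]
orientation: [0.804, 3.036, 0.002]
contact_force: [-1.1, -1.4, 4.2]
grip_width: 0.0138
gripper_force: 23.4
```

Call:
{"name": "send_rows", "arguments": {"deltas": [{"dx":-2.5,"dy":-5.1,"dz":0,"rx":0,"ry":0,"rz":6.9},{"dx":-4.4,"dy":-10.4,"dz":0,"rx":0,"ry":0,"rz":13.8},{"dx":-5.7,"dy":-15.9,"dz":0,"rx":0,"ry":0,"rz":20.7},{"dx":-6.3,"dy":-21.5,"dz":0,"rx":0,"ry":0,"rz":27.5},{"dx":-6.3,"dy":-27.1,"dz":0,"rx":0,"ry":0,"rz":34.4}]}}

```text
clock: 10.35
tcp_pos: [0.5255, 0.0983, 0.0727]
orientation: [-0.13, 3.138, 0.0]
contact_force: [-2.0, -0.1, 4.6]
grip_width: 0.0135
gripper_force: 23.1
```

Call:
{"name": "send_rows", "arguments": {"deltas": [{"dx":0,"dy":-1.2,"dz":0,"rx":0,"ry":0,"rz":0.7},{"dx":0,"dy":-1.2,"dz":0,"rx":0,"ry":0,"rz":0.7},{"dx":0,"dy":-1.2,"dz":0,"rx":0,"ry":0,"rz":0.7}]}}

```text
clock: 10.6
tcp_pos: [0.5255, 0.0979, 0.0726]
orientation: [-0.138, 3.138, 0.002]
contact_force: [-2.6, 1.3, 7.9]
grip_width: 0.0135
gripper_force: 23.2
```

Call:
{"name": "send_rows", "arguments": {"deltas": [{"dx":0,"dy":0,"dz":0,"rx":0,"ry":0,"rz":0},{"dx":0,"dy":0,"dz":0,"rx":0,"ry":0,"rz":0},{"dx":0,"dy":0,"dz":35,"rx":0,"ry":0,"rz":0},{"dx":0,"dy":0,"dz":75,"rx":0,"ry":0,"rz":0},{"dx":0,"dy":0,"dz":75,"rx":0,"ry":0,"rz":0}], "jaw": 50}}

```text
clock: 11.02
tcp_pos: [0.5294, 0.0981, 0.1527]
orientation: [-0.138, 3.128, 0.004]
contact_force: [1.5, 1.1, -0.1]
grip_width: 0.05
gripper_force: 0.0
```

Call:
{"name": "send_rows", "arguments": {"deltas": [{"dx":25,"dy":-126,"dz":20,"rx":0,"ry":0,"rz":0},{"dx":25,"dy":-126,"dz":20,"rx":0,"ry":0,"rz":0},{"dx":50,"dy":-253,"dz":40,"rx":0,"ry":0,"rz":0},{"dx":50,"dy":-253,"dz":40,"rx":0,"ry":0,"rz":0},{"dx":50,"dy":-253,"dz":40,"rx":0,"ry":0,"rz":0}]}}

```text
clock: 11.43
tcp_pos: [0.5654, -0.1065, 0.1789]
orientation: [-0.14, 3.138, -0.0]
contact_force: [1.1, 0.6, 0.6]
grip_width: 0.0496
gripper_force: 0.0
```

Call:
{"name": "send_rows", "arguments": {"deltas": [{"dx":0,"dy":-45,"dz":0,"rx":0,"ry":0,"rz":0},{"dx":0,"dy":-45,"dz":0,"rx":0,"ry":0,"rz":0},{"dx":0,"dy":-45,"dz":0,"rx":0,"ry":0,"rz":0},{"dx":0,"dy":-45,"dz":0,"rx":0,"ry":0,"rz":0},{"dx":0,"dy":-45,"dz":0,"rx":0,"ry":0,"rz":0}]}}

```text
clock: 11.85
tcp_pos: [0.5652, -0.1476, 0.1781]
orientation: [0.144, -3.138, -0.001]
contact_force: [0.4, 0.4, 0.3]
grip_width: 0.0502
gripper_force: 0.0
```

Run:
```python
from h import *; import pickle
o=r.get_obs(); print(o['tcp_pos'],o['orientation'])
d=cam('wrist'); t=cam('top'); pickle.dump((d,t),open('4.pkl','wb')); cv2.imwrite('pics/w4.png',d['frame'])
u,v=w2px(d,[.5909,-.1548,.014]); print(u,v)
```

```text
[ 0.56522712 -0.14762905  0.17807445] [ 1.43951347e-01 -3.13796314e+00 -1.42898686e-03]
306.97769018004277 215.3700518039699
```

View pics/w4.png

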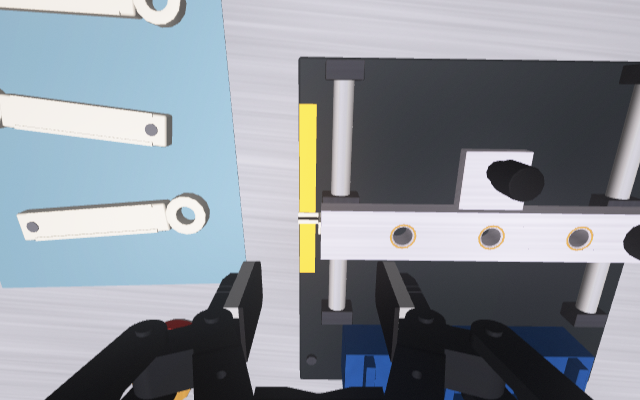

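The pointer's black line sits at (308,217), covering the mark. Links show eyes at (187,214), (159,8) and a heel at (151,129). I'll check the offset numerically.

```bash
cat > fit.py <<'E'
from h import *
def jig(d,near,far,nearL=None):
    a,b=px2w(d,*near,.012),px2w(d,*far,.012); return a,b
E
python3 - <<'E'
from h import *; import pickle
d,t=pickle.load(open('4.pkl','rb'))
a,b=px2w(d,299.5,57.5,.012),px2w(d,300,379.5,.012); ex=(b-a)[:2]; L=np.linalg.norm(ex); ex/=L
print('edge',a,b,L,'yaw',np.degrees(np.arctan2(ex[1],ex[0])))
print('ptr z',[px2w(d,u,v)[2] for u,v in((303,214),(312,217),(303,222))])
p=px2w(d,308,217.5,.014)
print('ptr jigx',(p-a)[:2]@ex*1000-175, 'by far',(p-b)[:2]@ex*1000+135)
for q in((403,237),(491,237.5),(580,238)):
    w=px2w(d,*q,.055); print('hole',w,(w-a)[:2]@ex*1000-175)
def foot(p,q): pass
P=lambda u,v:px2w(d,u,v,.014)
E_,H=P(187,214),P(33,227); v=E_-H; print('A eye',E_,'gate',H,np.linalg.norm(v),np.degrees(np.arctan2(v[1],v[0])))
E
python3 - <<'E'
from h import *; import pickle
d,t=pickle.load(open('4.pkl','rb'))
f=t['frame']; m=(f.min(2)>150).astype(np.uint8); m[:, :395]=0; m[:,500:]=0; m[:150]=0;m[270:]=0
for c in cv2.findContours(m,cv2.RETR_EXTERNAL,cv2.CHAIN_APPROX_NONE)[0]:
    if cv2.contourArea(c)>150: (u,v),s,a=cv2.minAreaRect(c); print('link',u,v,s,a,px2w(t,u,v,.014))
E
```

```text
edge [ 0.4642614  -0.17107027  0.012     ] [ 0.77093778 -0.14721014  0.012     ] 0.30760317418482974 yaw 4.448781538102657
ptr z [np.float64(0.014999300533549365), np.float64(0.01591256424396259), np.float64(0.015369902850769612)]
ptr jigx -45.52396636329155 by far -43.127140548121304
hole [ 0.58709421 -0.08017467  0.055     ] -45.48669637383904
hole [ 0.58130151 -0.01305641  0.055     ] -46.055718825455386
hole [0.57543283 0.05488761 0.055     ] -46.636445926608786
A eye [ 0.59925248 -0.25881277  0.014     ] gate [ 0.62392301 -0.39401996  0.014     ] 0.13743950621730677 100.34069595502295
```

Call:
{"name": "send_rows", "arguments": {"deltas": [{"dx":15,"dy":-60,"dz":0,"rx":0,"ry":0,"rz":-34},{"dx":15,"dy":-60,"dz":0,"rx":0,"ry":0,"rz":-34},{"dx":15,"dy":-60,"dz":0,"rx":0,"ry":0,"rz":-34},{"dx":15,"dy":-60,"dz":0,"rx":0,"ry":0,"rz":-34},{"dx":15,"dy":-60,"dz":0,"rx":0,"ry":0,"rz":-34}]}}

```text
clock: 12.37
tcp_pos: [0.5804, -0.2085, 0.1782]
orientation: [-0.791, -3.04, -0.0]
contact_force: [-0.6, 0.4, -0.1]
grip_width: 0.0505
gripper_force: 0.0
```

Call:
{"name": "send_rows", "arguments": {"deltas": [{"dx":15,"dy":-60,"dz":0,"rx":0,"ry":0,"rz":-34},{"dx":15,"dy":-60,"dz":0,"rx":0,"ry":0,"rz":-34},{"dx":15,"dy":-60,"dz":0,"rx":0,"ry":0,"rz":-34},{"dx":15,"dy":-60,"dz":0,"rx":0,"ry":0,"rz":-34},{"dx":15,"dy":-60,"dz":0,"rx":0,"ry":0,"rz":-34}]}}

```text
clock: 12.78
tcp_pos: [0.5956, -0.2683, 0.178]
orientation: [-1.644, -2.676, -0.0]
contact_force: [0.3, -0.3, 0.6]
grip_width: 0.0502
gripper_force: 0.0
```

Call:
{"name": "send_rows", "arguments": {"deltas": [{"dx":16,"dy":-61,"dz":-48,"rx":0,"ry":0,"rz":-17.6},{"dx":16,"dy":-61,"dz":-48,"rx":0,"ry":0,"rz":-17.6},{"dx":16,"dy":-61,"dz":-48,"rx":0,"ry":0,"rz":-17.6},{"dx":16,"dy":-61,"dz":-48,"rx":0,"ry":0,"rz":-17.6},{"dx":16,"dy":-61,"dz":-48,"rx":0,"ry":0,"rz":-17.6}]}}

```text
clock: 13.2
tcp_pos: [0.6117, -0.329, 0.13]
orientation: [-2.024, -2.402, -0.0]
contact_force: [-0.5, 0.0, -0.3]
grip_width: 0.0498
gripper_force: 0.0
```

Call:
{"name": "send_rows", "arguments": {"deltas": [{"dx":0,"dy":0,"dz":0,"rx":0,"ry":0,"rz":0},{"dx":0,"dy":0,"dz":0,"rx":0,"ry":0,"rz":0},{"dx":0,"dy":0,"dz":0,"rx":0,"ry":0,"rz":0}]}}

```text
clock: 13.45
tcp_pos: [0.6118, -0.3295, 0.1314]
orientation: [2.026, 2.4, 0.002]
contact_force: [-0.8, 0.8, -0.7]
grip_width: 0.0501
gripper_force: 0.0
```

Run:
```python
from h import *; import pickle
o=r.get_obs(); print(o['tcp_pos'],o['orientation'],o['joints'][6])
d=cam('wrist'); pickle.dump(d,open('5.pkl','wb')); cv2.imwrite('pics/w5.png',d['frame'])
print('eye',w2px(d,[.5995,-.260,.014]),'gate',w2px(d,[.6227,-.395,.014]),'origin',w2px(d,[.6114,-.329,.014]))
```

```text
[ 0.61183071 -0.32946831  0.13138917] [2.02565175e+00 2.39991984e+00 2.24066085e-03] 0.9247831914435214
eye (np.float64(317.4730960764922), np.float64(103.70877753128387)) gate (np.float64(317.77039355256574), np.float64(285.3541639851936)) origin (np.float64(317.6944778623206), np.float64(203.94404217634124))
```

View pics/w5.png

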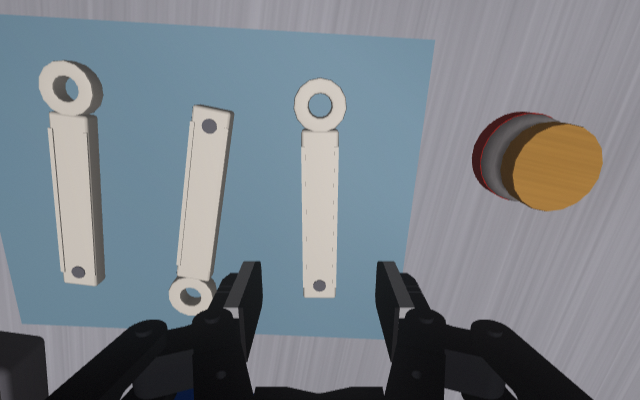

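The link is centred between the pads: eye (320,105), gate (320,286). Neighbours' eyes are at (66,89) and (192,294), with gates at (78,271) and (209,126).

```bash
cat >> h.py <<'E'
def link(d,e,g,z=.014):
    E,G=px2w(d,*e,z),px2w(d,*g,z); v=(E-G)[:2]; n=np.linalg.norm(v); o=E[:2]-.070*v/n
    return 'origin',o,'eye',E[:2],'ang',np.degrees(np.arctan2(v[1],v[0])),'len',n
E
python3 - <<'E'
from h import *; import pickle
d=pickle.load(open('5.pkl','rb'))
for e,g in(((320,105),(320,286)),((192,294),(209,126)),((66,89),(78,271))): print(link(d,e,g))
E
```

```text
('origin', array([ 0.61318702, -0.32951545]), 'eye', array([ 0.60129822, -0.26053243]), 'ang', np.float64(99.77852044655648), 'len', np.float64(0.13672595354120648))
('origin', array([ 0.52785408, -0.34934289]), 'eye', array([ 0.52605708, -0.41931982]), 'ang', np.float64(-91.47102442612527), 'len', np.float64(0.13263755787071904))
('origin', array([ 0.43662612, -0.34865806]), 'eye', array([ 0.43507289, -0.2786753 ]), 'ang', np.float64(91.27144492942305), 'len', np.float64(0.1350798030770482))
```

Call:
{"name": "send_rows", "arguments": {"deltas": [{"dx":1.4,"dy":0,"dz":-40,"rx":0,"ry":0,"rz":0},{"dx":1.4,"dy":0,"dz":-80,"rx":0,"ry":0,"rz":0},{"dx":1.4,"dy":0,"dz":-105,"rx":0,"ry":0,"rz":0},{"dx":1.4,"dy":0,"dz":-119,"rx":0,"ry":0,"rz":0},{"dx":1.4,"dy":0,"dz":-119,"rx":0,"ry":0,"rz":0}]}}

```text
clock: 13.92
tcp_pos: [0.6122, -0.33, 0.0103]
orientation: [-2.027, -2.398, 0.0]
contact_force: [-0.6, -0.3, 0.4]
grip_width: 0.0501
gripper_force: 0.0
```

Call:
{"name": "send_rows", "arguments": {"deltas": [{"dx":0,"dy":0,"dz":0,"rx":0,"ry":0,"rz":0},{"dx":0,"dy":0,"dz":0,"rx":0,"ry":0,"rz":0},{"dx":0,"dy":0,"dz":0,"rx":0,"ry":0,"rz":0},{"dx":0,"dy":0,"dz":0,"rx":0,"ry":0,"rz":0},{"dx":0,"dy":0,"dz":0,"rx":0,"ry":0,"rz":0}], "jaw": 20, "newtons": 40}}

```text
clock: 14.33
tcp_pos: [0.6134, -0.331, 0.0127]
orientation: [2.028, 2.397, 0.001]
contact_force: [-0.3, 0.6, 6.9]
grip_width: 0.0254
gripper_force: 40.0
```

Call:
{"name": "send_rows", "arguments": {"deltas": [{"dx":0,"dy":0,"dz":30,"rx":0,"ry":0,"rz":0},{"dx":0,"dy":0,"dz":65,"rx":0,"ry":0,"rz":0},{"dx":0,"dy":0,"dz":100,"rx":0,"ry":0,"rz":0},{"dx":0,"dy":0,"dz":120,"rx":0,"ry":0,"rz":0},{"dx":0,"dy":0,"dz":120,"rx":0,"ry":0,"rz":0}]}}

```text
clock: 14.75
tcp_pos: [0.6149, -0.3324, 0.1371]
orientation: [2.024, 2.392, 0.003]
contact_force: [1.4, -1.2, 0.2]
grip_width: 0.0248
gripper_force: 39.6
```

Call:
{"name": "send_rows", "arguments": {"deltas": [{"dx":15,"dy":90,"dz":0,"rx":0,"ry":0,"rz":34},{"dx":15,"dy":90,"dz":0,"rx":0,"ry":0,"rz":34},{"dx":15,"dy":90,"dz":0,"rx":0,"ry":0,"rz":34},{"dx":15,"dy":90,"dz":0,"rx":0,"ry":0,"rz":34},{"dx":15,"dy":90,"dz":0,"rx":0,"ry":0,"rz":34}]}}

```text
clock: 15.17
tcp_pos: [0.6275, -0.2379, 0.1304]
orientation: [-1.225, -2.891, -0.001]
contact_force: [-0.2, -0.1, -0.7]
grip_width: 0.0251
gripper_force: 39.6
```

Call:
{"name": "send_rows", "arguments": {"deltas": [{"dx":15,"dy":90,"dz":0,"rx":0,"ry":0,"rz":34},{"dx":15,"dy":90,"dz":0,"rx":0,"ry":0,"rz":34},{"dx":15,"dy":90,"dz":0,"rx":0,"ry":0,"rz":34},{"dx":15,"dy":90,"dz":0,"rx":0,"ry":0,"rz":34},{"dx":15,"dy":90,"dz":0,"rx":0,"ry":0,"rz":34}]}}

```text
clock: 15.58
tcp_pos: [0.6423, -0.148, 0.1304]
orientation: [-0.326, -3.123, -0.002]
contact_force: [-0.2, -0.9, -1.1]
grip_width: 0.0248
gripper_force: 39.6
```

Call:
{"name": "send_rows", "arguments": {"deltas": [{"dx":13.5,"dy":74.5,"dz":0,"rx":0,"ry":0,"rz":16.6},{"dx":13.5,"dy":74.5,"dz":0,"rx":0,"ry":0,"rz":16.6},{"dx":13.5,"dy":74.5,"dz":0,"rx":0,"ry":0,"rz":16.6},{"dx":13.5,"dy":74.5,"dz":0,"rx":0,"ry":0,"rz":16.6},{"dx":13.5,"dy":74.5,"dz":0,"rx":0,"ry":0,"rz":16.6}]}}

```text
clock: 16.0
tcp_pos: [0.6553, -0.0761, 0.1306]
orientation: [0.112, -3.138, 0.0]
contact_force: [-0.4, -0.6, 0.0]
grip_width: 0.0248
gripper_force: 39.6
```

Call:
{"name": "send_rows", "arguments": {"deltas": [{"dx":0,"dy":0,"dz":-40,"rx":0,"ry":0,"rz":0},{"dx":0,"dy":0,"dz":-40,"rx":0,"ry":0,"rz":0},{"dx":0,"dy":0,"dz":-40,"rx":0,"ry":0,"rz":0},{"dx":0,"dy":0,"dz":-40,"rx":0,"ry":0,"rz":0}]}}

```text
clock: 16.33
tcp_pos: [0.656, -0.0774, 0.0921]
orientation: [-0.11, 3.14, -0.001]
contact_force: [0.5, 0.4, -0.2]
grip_width: 0.0248
gripper_force: 39.6
```

Run:
```python
from h import *; import pickle
o=r.get_obs(); print(o['tcp_pos'],o['orientation'],o['joints'][6])
d=cam('wrist'); pickle.dump(d,open('6.pkl','wb')); cv2.imwrite('pics/w6.png',d['frame'])
print('eye hole',w2px(d,[.5857,-.0812,.055]))
```

```text
[ 0.65604965 -0.07741775  0.09206643] [-1.09593251e-01  3.13966157e+00 -1.24416839e-03] 1.7942857718421024
eye hole (np.float64(320.09006287641324), np.float64(109.83612231913489))
```

View pics/w6.png

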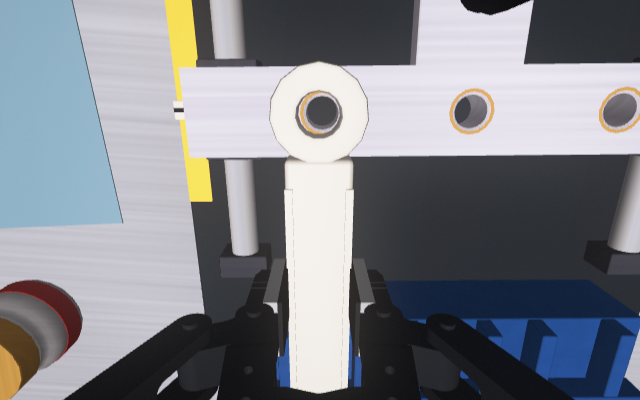

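The link's eye (320,111) stands over the right bush (321,113). I'll compute the offset.

Run:
```python
from h import *; import pickle
d=pickle.load(open('6.pkl','rb'))
print('eye',px2w(d,319.5,112,.0935), 'depth', px2w(d,290,112))
for q in((320.5,113),(471.5,111),(620.5,109)): print('bush',px2w(d,*q,.055))
```

```text
eye [ 0.58447821 -0.08159301  0.0935    ] depth [ 0.58525786 -0.0919353   0.09263491]
bush [ 0.5870712  -0.08091502  0.055     ]
bush [ 0.58138376 -0.01282567  0.055     ]
bush [0.57578651 0.05404467 0.055     ]
```

Call:
{"name": "send_rows", "arguments": {"deltas": [{"dx":2,"dy":0.6,"dz":0,"rx":0,"ry":0,"rz":0.5},{"dx":2,"dy":0.6,"dz":-10,"rx":0,"ry":0,"rz":0.5},{"dx":2,"dy":0.6,"dz":-18,"rx":0,"ry":0,"rz":0.5},{"dx":2,"dy":0.6,"dz":-23,"rx":0,"ry":0,"rz":0.5},{"dx":2,"dy":0.6,"dz":-24,"rx":0,"ry":0,"rz":0.5}]}}

```text
clock: 16.8
tcp_pos: [0.659, -0.0753, 0.0673]
orientation: [-0.127, 3.137, -0.0]
contact_force: [3.4, 0.4, 5.1]
grip_width: 0.0248
gripper_force: 41.7
```

Call:
{"name": "send_rows", "arguments": {"deltas": [{"dx":0,"dy":0,"dz":0,"rx":0,"ry":0,"rz":0},{"dx":0,"dy":0,"dz":0,"rx":0,"ry":0,"rz":0},{"dx":0,"dy":0,"dz":0,"rx":0,"ry":0,"rz":0}]}}

```text
clock: 17.05
tcp_pos: [0.6585, -0.0753, 0.0677]
orientation: [-0.127, 3.138, -0.0]
contact_force: [2.7, 0.8, 3.0]
grip_width: 0.0249
gripper_force: 41.6
```

Call:
{"name": "send_rows", "arguments": {"deltas": [{"dx":0,"dy":0,"dz":0,"rx":0,"ry":0,"rz":0},{"dx":0,"dy":0,"dz":0,"rx":0,"ry":0,"rz":0},{"dx":0,"dy":0,"dz":30,"rx":0,"ry":0,"rz":0},{"dx":0,"dy":0,"dz":70,"rx":0,"ry":0,"rz":0},{"dx":0,"dy":0,"dz":75,"rx":0,"ry":0,"rz":0}], "jaw": 42}}

```text
clock: 17.47
tcp_pos: [0.6606, -0.0761, 0.148]
orientation: [-0.126, 3.132, -0.001]
contact_force: [2.1, -0.7, 1.0]
grip_width: 0.0422
gripper_force: 0.0
```

Call:
{"name": "send_rows", "arguments": {"deltas": [{"dx":-44,"dy":-92,"dz":0,"rx":0,"ry":0,"rz":-32},{"dx":-44,"dy":-92,"dz":0,"rx":0,"ry":0,"rz":-32},{"dx":-44,"dy":-92,"dz":0,"rx":0,"ry":0,"rz":-32},{"dx":-44,"dy":-92,"dz":0,"rx":0,"ry":0,"rz":-32},{"dx":-44,"dy":-92,"dz":0,"rx":0,"ry":0,"rz":-32}]}}

```text
clock: 17.88
tcp_pos: [0.6121, -0.1698, 0.1421]
orientation: [-0.759, -3.047, 0.001]
contact_force: [0.2, 0.8, 0.3]
grip_width: 0.0419
gripper_force: 0.0
```

Call:
{"name": "send_rows", "arguments": {"deltas": [{"dx":-44,"dy":-92,"dz":0,"rx":0,"ry":0,"rz":-32},{"dx":-44,"dy":-92,"dz":0,"rx":0,"ry":0,"rz":-32},{"dx":-44,"dy":-92,"dz":0,"rx":0,"ry":0,"rz":-32},{"dx":-44,"dy":-92,"dz":0,"rx":0,"ry":0,"rz":-32},{"dx":-44,"dy":-92,"dz":0,"rx":0,"ry":0,"rz":-32}]}}

```text
clock: 18.3
tcp_pos: [0.568, -0.2615, 0.1421]
orientation: [-1.57, -2.72, 0.002]
contact_force: [0.1, 1.4, -0.3]
grip_width: 0.0419
gripper_force: 0.0
```

Call:
{"name": "send_rows", "arguments": {"deltas": [{"dx":-44,"dy":-92,"dz":0,"rx":0,"ry":0,"rz":-32},{"dx":-44,"dy":-92,"dz":0,"rx":0,"ry":0,"rz":-32},{"dx":-44,"dy":-92,"dz":0,"rx":0,"ry":0,"rz":-32},{"dx":-44,"dy":-92,"dz":0,"rx":0,"ry":0,"rz":-32},{"dx":-44,"dy":-92,"dz":0,"rx":0,"ry":0,"rz":-32}]}}

```text
clock: 18.72
tcp_pos: [0.5239, -0.3533, 0.142]
orientation: [-2.259, -2.182, 0.002]
contact_force: [0.7, 0.4, 0.1]
grip_width: 0.0422
gripper_force: 0.0
```

Call:
{"name": "send_rows", "arguments": {"deltas": [{"dx":0,"dy":0,"dz":0,"rx":0,"ry":0,"rz":0},{"dx":0,"dy":0,"dz":0,"rx":0,"ry":0,"rz":0},{"dx":0,"dy":0,"dz":0,"rx":0,"ry":0,"rz":0}]}}

```text
clock: 18.97
tcp_pos: [0.526, -0.3508, 0.1421]
orientation: [-2.244, -2.197, -0.0]
contact_force: [0.9, -0.1, 0.2]
grip_width: 0.0422
gripper_force: 0.0
```

Run:
```python
from h import *; import pickle
o=r.get_obs(); print(o['tcp_pos'],o['orientation'],o['joints'][6])
d=cam('wrist'); t=cam('top'); pickle.dump((d,t),open('7.pkl','wb'))
c=np.zeros((600,640,3),np.uint8); c[:400]=d['frame']; c[400:,:320]=t['frame'][120:320,250:570]; cv2.imwrite('pics/w7.png',c)
```

```text
[ 0.52597752 -0.35080139  0.14208517] [-2.24428985e+00 -2.19728595e+00 -7.79927355e-05] 0.8564664719956483
```

View pics/w7.png

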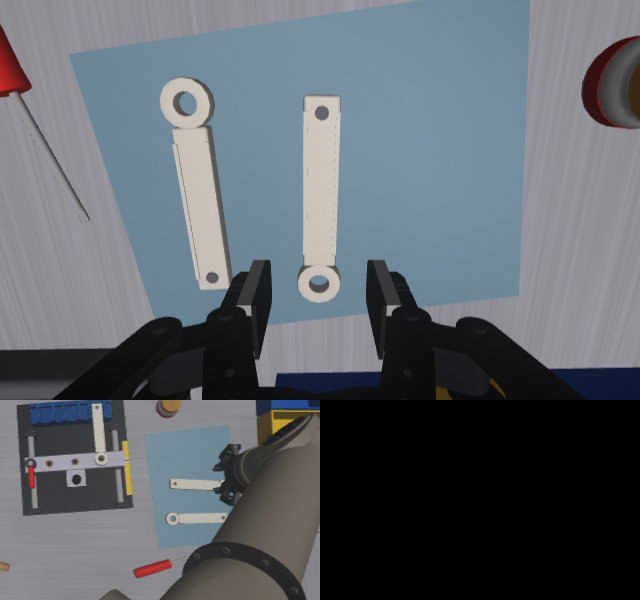

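Link A rests in the right lane (lower inset). For the second link, the eye is at (319,283) and the gate at (322,113), between the pads. The third link has its eye at (185,103) and gate at (212,277).

Run:
```python
from h import *; import pickle
d,t=pickle.load(open('7.pkl','rb'))
print(link(d,(319,283),(322,113))); print(link(d,(185.5,103),(212,277)))
```

```text
('origin', array([ 0.52728061, -0.35131496]), 'eye', array([ 0.52478154, -0.42127034]), 'ang', np.float64(-92.04595133192252), 'len', np.float64(0.13444622300159587))
('origin', array([ 0.436603  , -0.34822118]), 'eye', array([ 0.43497432, -0.27824013]), 'ang', np.float64(91.33321030765936), 'len', np.float64(0.1358456829389759))
```

Call:
{"name": "send_rows", "arguments": {"deltas": [{"dx":1.3,"dy":-1,"dz":-40,"rx":0,"ry":0,"rz":-0.8},{"dx":1.3,"dy":-1,"dz":-80,"rx":0,"ry":0,"rz":-0.8},{"dx":1.3,"dy":-1,"dz":-115,"rx":0,"ry":0,"rz":-0.8},{"dx":1.3,"dy":-1,"dz":-130,"rx":0,"ry":0,"rz":-0.8},{"dx":1.3,"dy":-1,"dz":-130,"rx":0,"ry":0,"rz":-0.8}]}}

```text
clock: 19.48
tcp_pos: [0.5262, -0.3517, 0.0113]
orientation: [-2.26, -2.177, 0.0]
contact_force: [-0.2, -0.1, 0.3]
grip_width: 0.0417
gripper_force: 0.0
```

Call:
{"name": "send_rows", "arguments": {"deltas": [{"dx":0,"dy":0,"dz":0,"rx":0,"ry":0,"rz":0},{"dx":0,"dy":0,"dz":0,"rx":0,"ry":0,"rz":0},{"dx":0,"dy":0,"dz":0,"rx":0,"ry":0,"rz":0},{"dx":0,"dy":0,"dz":0,"rx":0,"ry":0,"rz":0},{"dx":0,"dy":0,"dz":0,"rx":0,"ry":0,"rz":0}], "jaw": 20, "newtons": 40}}

```text
clock: 19.9
tcp_pos: [0.5278, -0.3526, 0.0131]
orientation: [2.262, 2.179, 0.001]
contact_force: [-0.1, -0.5, 4.1]
grip_width: 0.0249
gripper_force: 41.0
```

Call:
{"name": "send_rows", "arguments": {"deltas": [{"dx":0,"dy":0,"dz":30,"rx":0,"ry":0,"rz":0},{"dx":0,"dy":0,"dz":65,"rx":0,"ry":0,"rz":0},{"dx":0,"dy":0,"dz":100,"rx":0,"ry":0,"rz":0},{"dx":0,"dy":0,"dz":130,"rx":0,"ry":0,"rz":0},{"dx":0,"dy":0,"dz":130,"rx":0,"ry":0,"rz":0}]}}

```text
clock: 20.32
tcp_pos: [0.5299, -0.3549, 0.1487]
orientation: [2.257, 2.172, 0.005]
contact_force: [-0.4, -0.8, -0.4]
grip_width: 0.025
gripper_force: 40.5
```

Call:
{"name": "send_rows", "arguments": {"deltas": [{"dx":41,"dy":115,"dz":0,"rx":0,"ry":0,"rz":-28},{"dx":41,"dy":115,"dz":0,"rx":0,"ry":0,"rz":-28},{"dx":41,"dy":115,"dz":0,"rx":0,"ry":0,"rz":-28},{"dx":41,"dy":115,"dz":0,"rx":0,"ry":0,"rz":-28},{"dx":41,"dy":115,"dz":0,"rx":0,"ry":0,"rz":-28}]}}

```text
clock: 20.73
tcp_pos: [0.5697, -0.2332, 0.1413]
orientation: [-2.719, -1.57, 0.001]
contact_force: [-0.2, -0.7, -0.2]
grip_width: 0.0246
gripper_force: 40.5
```

Call:
{"name": "send_rows", "arguments": {"deltas": [{"dx":41,"dy":115,"dz":0,"rx":0,"ry":0,"rz":-28},{"dx":41,"dy":115,"dz":0,"rx":0,"ry":0,"rz":-28},{"dx":41,"dy":115,"dz":0,"rx":0,"ry":0,"rz":-28},{"dx":41,"dy":115,"dz":0,"rx":0,"ry":0,"rz":-28},{"dx":41,"dy":115,"dz":0,"rx":0,"ry":0,"rz":-28}]}}

```text
clock: 21.15
tcp_pos: [0.6098, -0.1204, 0.1415]
orientation: [3.02, 0.866, -0.002]
contact_force: [-0.7, 0.4, -1.0]
grip_width: 0.0249
gripper_force: 40.5
```

Call:
{"name": "send_rows", "arguments": {"deltas": [{"dx":41.8,"dy":114,"dz":0,"rx":0,"ry":0,"rz":-27.4},{"dx":41.8,"dy":114,"dz":0,"rx":0,"ry":0,"rz":-27.4},{"dx":41.8,"dy":114,"dz":0,"rx":0,"ry":0,"rz":-27.4},{"dx":41.8,"dy":114,"dz":0,"rx":0,"ry":0,"rz":-27.4},{"dx":41.8,"dy":114,"dz":0,"rx":0,"ry":0,"rz":-27.4}]}}

```text
clock: 21.57
tcp_pos: [0.6514, -0.0082, 0.1417]
orientation: [3.137, 0.127, -0.001]
contact_force: [-0.6, -1.0, -1.4]
grip_width: 0.0249
gripper_force: 40.5
```

Call:
{"name": "send_rows", "arguments": {"deltas": [{"dx":0,"dy":0,"dz":-50,"rx":0,"ry":0,"rz":0},{"dx":0,"dy":0,"dz":-50,"rx":0,"ry":0,"rz":0},{"dx":0,"dy":0,"dz":-50,"rx":0,"ry":0,"rz":0},{"dx":0,"dy":0,"dz":-50,"rx":0,"ry":0,"rz":0},{"dx":0,"dy":0,"dz":-50,"rx":0,"ry":0,"rz":0}]}}

```text
clock: 21.98
tcp_pos: [0.6517, -0.0107, 0.0943]
orientation: [3.139, 0.121, 0.003]
contact_force: [-0.3, 0.3, -0.6]
grip_width: 0.025
gripper_force: 40.5
```

Run:
```python
from h import *; import pickle
o=r.get_obs(); print(o['tcp_pos'],o['orientation'],o['joints'][6])
d=cam('wrist'); t=cam('top'); pickle.dump((d,t),open('8.pkl','wb'))
c=np.zeros((600,640,3),np.uint8); c[:400]=d['frame']; c[400:,:320]=t['frame'][120:320,250:570]; cv2.imwrite('pics/w8.png',c)
```

```text
[ 0.65171188 -0.01067947  0.09428848] [3.13853666 0.12061059 0.00339508] -0.8827689866547335
```

View pics/w8.png

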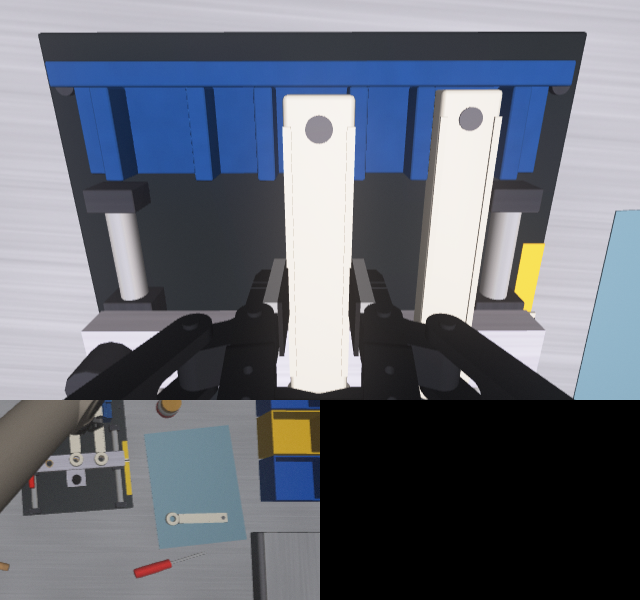

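The carried link's gate mark is at (319,129) and the seated link's gate at (471,119). I'll compare their positions.

Run:
```python
from h import *; import pickle
d,t=pickle.load(open('8.pkl','rb'))
h=px2w(d,319,129,.095); a=px2w(d,471,119,.069); y=np.radians(4.5); ex=np.array([np.cos(y),np.sin(y)]); ey=np.array([-ex[1],ex[0]])
print(h,a,'dx,dy jig',(h-a)[:2]@ex,(h-a)[:2]@ey, 'A eye',a[:2]-.1366*ex,'B eye',h[:2]-.1366*ex)
w=px2w(t,250+76,120+59,.1095-.0131); print('B eye top',w, 'A eye top',px2w(t,250+101,120+58,.069))
```

```text
[ 0.71726042 -0.00534973  0.095     ] [ 0.72377905 -0.06965817  0.069     ] dx,dy jig -0.001452955834825377 0.06462164826667946 A eye [ 0.58760015 -0.08037568] B eye [ 0.58108151 -0.01606724]
B eye top [ 0.57957761 -0.01559457  0.0964    ] A eye top [ 0.58722388 -0.08124655  0.069     ]
```

Call:
{"name": "send_rows", "arguments": {"deltas": [{"dx":0.3,"dy":0.5,"dz":0,"rx":0,"ry":0,"rz":0},{"dx":0.3,"dy":0.5,"dz":0,"rx":0,"ry":0,"rz":0},{"dx":0.3,"dy":0.5,"dz":-8,"rx":0,"ry":0,"rz":0},{"dx":0.3,"dy":0.5,"dz":-14,"rx":0,"ry":0,"rz":0},{"dx":0.3,"dy":0.5,"dz":-14,"rx":0,"ry":0,"rz":0}]}}

```text
clock: 22.5
tcp_pos: [0.6504, -0.0074, 0.0766]
orientation: [-3.139, -0.122, 0.004]
contact_force: [0.1, -0.2, 0.2]
grip_width: 0.0249
gripper_force: 40.5
```

Call:
{"name": "send_rows", "arguments": {"deltas": [{"dx":0,"dy":0,"dz":0,"rx":0,"ry":0,"rz":0},{"dx":0,"dy":0,"dz":0,"rx":0,"ry":0,"rz":0}]}}

```text
clock: 22.67
tcp_pos: [0.6513, -0.008, 0.0782]
orientation: [3.139, 0.122, -0.001]
contact_force: [0.2, 0.0, 0.1]
grip_width: 0.0248
gripper_force: 40.5
```

Call:
{"name": "send_rows", "arguments": {"deltas": [{"dx":0.6,"dy":0.3,"dz":-5,"rx":0,"ry":0,"rz":0},{"dx":0.6,"dy":0.3,"dz":-10,"rx":0,"ry":0,"rz":0},{"dx":0.6,"dy":0.3,"dz":-11,"rx":0,"ry":0,"rz":0},{"dx":0.6,"dy":0.3,"dz":-11,"rx":0,"ry":0,"rz":0}]}}

```text
clock: 23.0
tcp_pos: [0.6525, -0.0076, 0.0681]
orientation: [-3.139, -0.122, -0.001]
contact_force: [-2.6, 1.0, 8.1]
grip_width: 0.025
gripper_force: 41.5
```

Call:
{"name": "send_rows", "arguments": {"deltas": [{"dx":0,"dy":0,"dz":0,"rx":0,"ry":0,"rz":0},{"dx":0,"dy":0,"dz":0,"rx":0,"ry":0,"rz":0},{"dx":0,"dy":0,"dz":0,"rx":0,"ry":0,"rz":0}]}}

```text
clock: 23.25
tcp_pos: [0.6525, -0.0076, 0.0681]
orientation: [-3.139, -0.122, -0.001]
contact_force: [-1.2, 1.6, 7.2]
grip_width: 0.025
gripper_force: 41.4
```

Call:
{"name": "send_rows", "arguments": {"deltas": [{"dx":0,"dy":0,"dz":0,"rx":0,"ry":0,"rz":0},{"dx":0,"dy":0,"dz":0,"rx":0,"ry":0,"rz":0},{"dx":0,"dy":0,"dz":30,"rx":0,"ry":0,"rz":0},{"dx":0,"dy":0,"dz":70,"rx":0,"ry":0,"rz":0},{"dx":0,"dy":0,"dz":75,"rx":0,"ry":0,"rz":0}], "jaw": 42}}

```text
clock: 23.67
tcp_pos: [0.6548, -0.0091, 0.1479]
orientation: [3.138, 0.12, 0.011]
contact_force: [1.8, -1.4, -0.2]
grip_width: 0.0419
gripper_force: 0.0
```

Call:
{"name": "send_rows", "arguments": {"deltas": [{"dx":-72,"dy":-114,"dz":0,"rx":0,"ry":0,"rz":28.9},{"dx":-72,"dy":-114,"dz":0,"rx":0,"ry":0,"rz":28.9},{"dx":-72,"dy":-114,"dz":0,"rx":0,"ry":0,"rz":28.9},{"dx":-72,"dy":-114,"dz":0,"rx":0,"ry":0,"rz":28.9},{"dx":-72,"dy":-114,"dz":0,"rx":0,"ry":0,"rz":28.9}]}}

```text
clock: 24.08
tcp_pos: [0.5774, -0.1263, 0.1432]
orientation: [3.01, 0.898, 0.001]
contact_force: [-0.2, 0.4, 0.6]
grip_width: 0.042
gripper_force: 0.0
```

Call:
{"name": "send_rows", "arguments": {"deltas": [{"dx":-72,"dy":-114,"dz":0,"rx":0,"ry":0,"rz":28.9},{"dx":-72,"dy":-114,"dz":0,"rx":0,"ry":0,"rz":28.9},{"dx":-72,"dy":-114,"dz":0,"rx":0,"ry":0,"rz":28.9},{"dx":-72,"dy":-114,"dz":0,"rx":0,"ry":0,"rz":28.9},{"dx":-72,"dy":-114,"dz":0,"rx":0,"ry":0,"rz":28.9}]}}

```text
clock: 24.5
tcp_pos: [0.506, -0.2391, 0.1429]
orientation: [2.691, 1.619, 0.0]
contact_force: [0.6, -0.2, -0.5]
grip_width: 0.0421
gripper_force: 0.0
```

Call:
{"name": "send_rows", "arguments": {"deltas": [{"dx":-72,"dy":-113,"dz":0,"rx":0,"ry":0,"rz":28.9},{"dx":-72,"dy":-113,"dz":0,"rx":0,"ry":0,"rz":28.9},{"dx":-72,"dy":-113,"dz":0,"rx":0,"ry":0,"rz":28.9},{"dx":-72,"dy":-113,"dz":0,"rx":0,"ry":0,"rz":28.9},{"dx":-72,"dy":-113,"dz":0,"rx":0,"ry":0,"rz":28.9}]}}

```text
clock: 24.92
tcp_pos: [0.4346, -0.3513, 0.1427]
orientation: [2.202, 2.239, -0.001]
contact_force: [-0.6, 0.7, 0.0]
grip_width: 0.042
gripper_force: 0.0
```

Call:
{"name": "send_rows", "arguments": {"deltas": [{"dx":0,"dy":0,"dz":0,"rx":0,"ry":0,"rz":0},{"dx":0,"dy":0,"dz":0,"rx":0,"ry":0,"rz":0},{"dx":0,"dy":0,"dz":0,"rx":0,"ry":0,"rz":0}]}}

```text
clock: 25.17
tcp_pos: [0.4378, -0.3465, 0.1419]
orientation: [-2.198, -2.244, -0.001]
contact_force: [-0.5, 0.6, -0.1]
grip_width: 0.042
gripper_force: 0.0
```

Run:
```python
from h import *; import pickle
o=r.get_obs(); print(o['tcp_pos'],o['orientation'],o['joints'][6])
d=cam('wrist'); t=cam('top'); pickle.dump((d,t),open('9.pkl','wb'))
c=np.zeros((600,760,3),np.uint8); c[:280,:448]=cv2.resize(d['frame'],(448,280)); c[280:600,:640]=cv2.resize(t['frame'][110:270,250:570],(640,320),interpolation=cv2.INTER_CUBIC); cv2.imwrite('pics/w9.png',c)
```

```text
[ 0.43780501 -0.34651667  0.14191667] [-2.19797624e+00 -2.24355162e+00 -9.20496311e-04] 0.962237897264099
```

View pics/w9.png

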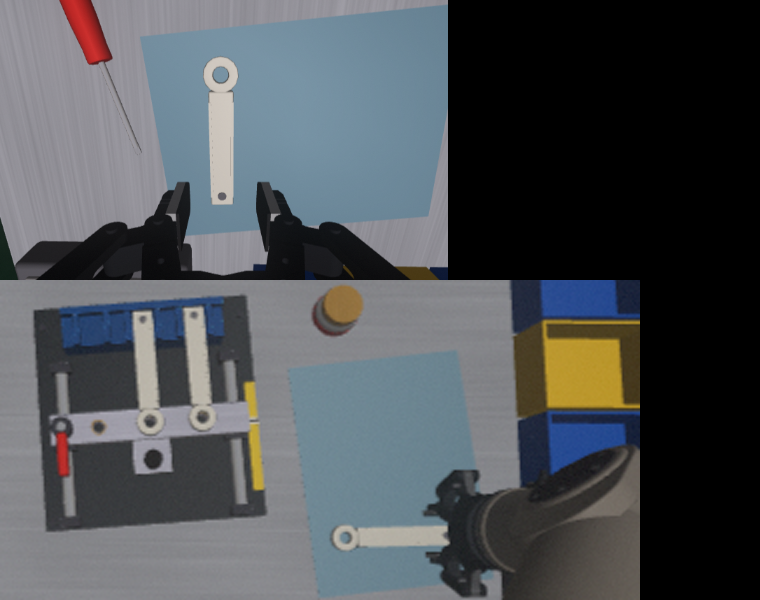

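Both placed links lie in their nests with dark holes under the eyes at (150,421) and (203,417). The third link's eye is at (315,107) and its gate at (317,280) in wrist pixels. I'll place it in the left lane.

Run:
```python
from h import *; import pickle
d,t=pickle.load(open('9.pkl','rb')); print(link(d,(315.3,107.4),(317.4,280.3)))
g=cv2.cvtColor(d['frame'],cv2.COLOR_BGR2GRAY); m=(d['frame'].min(2)>165).astype(np.uint8); m[:, :250]=0; m[:,390:]=0; m[:60]=0; m[310:]=0
c=max(cv2.findContours(m,cv2.RETR_EXTERNAL,cv2.CHAIN_APPROX_NONE)[0],key=cv2.contourArea); print(cv2.boundingRect(c))
```

```text
('origin', array([ 0.43624065, -0.34874261]), 'eye', array([ 0.43406874, -0.27877631]), 'ang', np.float64(91.77801482216954), 'len', np.float64(0.13563460657681517))
(291, 82, 49, 210)
```

Call:
{"name": "send_rows", "arguments": {"deltas": [{"dx":-1.5,"dy":-2,"dz":-40,"rx":0,"ry":0,"rz":0.4},{"dx":-1.5,"dy":-2,"dz":-80,"rx":0,"ry":0,"rz":0.4},{"dx":-1.5,"dy":-2,"dz":-115,"rx":0,"ry":0,"rz":0.4},{"dx":-1.5,"dy":-2,"dz":-130,"rx":0,"ry":0,"rz":0.4},{"dx":-1.5,"dy":-2,"dz":-130,"rx":0,"ry":0,"rz":0.4}]}}

```text
clock: 25.68
tcp_pos: [0.4339, -0.349, 0.0107]
orientation: [-2.189, -2.248, -0.0]
contact_force: [-0.2, 0.2, 0.9]
grip_width: 0.0419
gripper_force: 0.0
```

Call:
{"name": "send_rows", "arguments": {"deltas": [{"dx":0,"dy":0,"dz":0,"rx":0,"ry":0,"rz":0},{"dx":0,"dy":0,"dz":0,"rx":0,"ry":0,"rz":0},{"dx":0,"dy":0,"dz":0,"rx":0,"ry":0,"rz":0},{"dx":0,"dy":0,"dz":0,"rx":0,"ry":0,"rz":0},{"dx":0,"dy":0,"dz":0,"rx":0,"ry":0,"rz":0}], "jaw": 20, "newtons": 40}}

```text
clock: 26.1
tcp_pos: [0.4348, -0.3503, 0.0124]
orientation: [2.191, 2.251, 0.0]
contact_force: [-0.3, -0.3, -0.1]
grip_width: 0.025
gripper_force: 39.5
```

Call:
{"name": "send_rows", "arguments": {"deltas": [{"dx":0,"dy":0,"dz":30,"rx":0,"ry":0,"rz":0},{"dx":0,"dy":0,"dz":65,"rx":0,"ry":0,"rz":0},{"dx":0,"dy":0,"dz":100,"rx":0,"ry":0,"rz":0},{"dx":0,"dy":0,"dz":130,"rx":0,"ry":0,"rz":0},{"dx":0,"dy":0,"dz":130,"rx":0,"ry":0,"rz":0}]}}

```text
clock: 26.52
tcp_pos: [0.437, -0.353, 0.1479]
orientation: [2.186, 2.244, 0.004]
contact_force: [0.0, -1.5, -1.2]
grip_width: 0.0249
gripper_force: 39.6
```

Call:
{"name": "send_rows", "arguments": {"deltas": [{"dx":0,"dy":0,"dz":0,"rx":0,"ry":0,"rz":0},{"dx":0,"dy":0,"dz":0,"rx":0,"ry":0,"rz":0},{"dx":0,"dy":0,"dz":0,"rx":0,"ry":0,"rz":0}]}}

```text
clock: 26.77
tcp_pos: [0.4339, -0.3498, 0.1411]
orientation: [-2.19, -2.25, 0.001]
contact_force: [-0.3, -0.1, -1.3]
grip_width: 0.0249
gripper_force: 39.6
```

Call:
{"name": "send_rows", "arguments": {"deltas": [{"dx":71,"dy":137,"dz":0,"rx":0,"ry":0,"rz":31},{"dx":71,"dy":137,"dz":0,"rx":0,"ry":0,"rz":31},{"dx":71,"dy":137,"dz":0,"rx":0,"ry":0,"rz":31},{"dx":71,"dy":137,"dz":0,"rx":0,"ry":0,"rz":31},{"dx":71,"dy":137,"dz":0,"rx":0,"ry":0,"rz":31}]}}

```text
clock: 27.18
tcp_pos: [0.5085, -0.2056, 0.1406]
orientation: [-1.486, -2.765, -0.005]
contact_force: [-0.3, 1.1, -0.0]
grip_width: 0.0252
gripper_force: 39.6
```

Call:
{"name": "send_rows", "arguments": {"deltas": [{"dx":71,"dy":137,"dz":0,"rx":0,"ry":0,"rz":31},{"dx":71,"dy":137,"dz":0,"rx":0,"ry":0,"rz":31},{"dx":71,"dy":137,"dz":0,"rx":0,"ry":0,"rz":31},{"dx":71,"dy":137,"dz":0,"rx":0,"ry":0,"rz":31},{"dx":71,"dy":137,"dz":0,"rx":0,"ry":0,"rz":31}]}}

```text
clock: 27.6
tcp_pos: [0.579, -0.0678, 0.1406]
orientation: [-0.693, -3.063, -0.006]
contact_force: [-0.0, 0.8, 0.0]
grip_width: 0.0251
gripper_force: 39.6
```

Call:
{"name": "send_rows", "arguments": {"deltas": [{"dx":70.5,"dy":136,"dz":0,"rx":0,"ry":0,"rz":30.9},{"dx":70.5,"dy":136,"dz":0,"rx":0,"ry":0,"rz":30.9},{"dx":70.5,"dy":136,"dz":0,"rx":0,"ry":0,"rz":30.9},{"dx":70.5,"dy":136,"dz":0,"rx":0,"ry":0,"rz":30.9},{"dx":70.5,"dy":136,"dz":0,"rx":0,"ry":0,"rz":30.9}]}}

```text
clock: 28.02
tcp_pos: [0.6483, 0.0687, 0.1403]
orientation: [0.146, -3.137, -0.008]
contact_force: [-0.8, 0.9, -0.4]
grip_width: 0.0247
gripper_force: 39.6
```

Call:
{"name": "send_rows", "arguments": {"deltas": [{"dx":0,"dy":0,"dz":-49,"rx":0,"ry":0,"rz":0},{"dx":0,"dy":0,"dz":-49,"rx":0,"ry":0,"rz":0},{"dx":0,"dy":0,"dz":-49,"rx":0,"ry":0,"rz":0},{"dx":0,"dy":0,"dz":-49,"rx":0,"ry":0,"rz":0},{"dx":0,"dy":0,"dz":-49,"rx":0,"ry":0,"rz":0}]}}

```text
clock: 28.43
tcp_pos: [0.6477, 0.0589, 0.0943]
orientation: [-0.12, 3.138, 0.0]
contact_force: [-0.2, -0.4, -0.4]
grip_width: 0.025
gripper_force: 39.6
```

Call:
{"name": "send_rows", "arguments": {"deltas": [{"dx":0,"dy":0,"dz":0,"rx":0,"ry":0,"rz":0},{"dx":0,"dy":0,"dz":0,"rx":0,"ry":0,"rz":0},{"dx":0,"dy":0,"dz":0,"rx":0,"ry":0,"rz":0}]}}

```text
clock: 28.68
tcp_pos: [0.6476, 0.0594, 0.0945]
orientation: [-0.121, 3.138, 0.001]
contact_force: [-0.0, 1.0, -0.3]
grip_width: 0.0251
gripper_force: 39.6
```

Run:
```python
from h import *; import pickle
o=r.get_obs(); t=o['tcp_pos']; print(t,o['orientation'],o['joints'][6])
d=cam('wrist'); pickle.dump(d,open('10.pkl','wb')); f=d['frame']
m=(f.min(2)>215).astype(np.uint8)
g=cv2.medianBlur(cv2.cvtColor(f,cv2.COLOR_BGR2GRAY),5)
print(cv2.HoughCircles(g[40:190],cv2.HOUGH_GRADIENT,1,40,param1=120,param2=25,minRadius=12,maxRadius=60))
cv2.imwrite('pics/w10.png',f)
```

```text
[0.64761281 0.05940243 0.09450952] [-1.21313392e-01  3.13752322e+00  5.08911834e-04] 1.597239875053349
[[[154.5  74.5  46.6]
  [435.5  66.5  36.6]
  [317.5  73.5  24. ]
  [  8.5  81.5  52.6]]]
```

Run:
```python
from h import *; import pickle
d=pickle.load(open('10.pkl','rb')); print('C eye',px2w(d,317.5,113.5,.096),'B eye?',px2w(d,154.5,114.5,.069),'A?',px2w(d,8.5,121.5,.069),'pred bushL',w2px(d,[.5756,.0543,.055]))
```

```text
C eye [0.57660354 0.0540438  0.096     ] B eye? [ 0.58406484 -0.01456416  0.069     ] A? [ 0.59180976 -0.07666183  0.069     ] pred bushL (np.float64(318.51757571229166), np.float64(105.49538643203886))
```

Call:
{"name": "send_rows", "arguments": {"deltas": [{"dx":-0.7,"dy":0.2,"dz":-8,"rx":0,"ry":0,"rz":0},{"dx":-0.7,"dy":0.2,"dz":-16,"rx":0,"ry":0,"rz":0},{"dx":-0.7,"dy":0.2,"dz":-23,"rx":0,"ry":0,"rz":0},{"dx":-0.7,"dy":0.2,"dz":-27,"rx":0,"ry":0,"rz":0},{"dx":-0.7,"dy":0.2,"dz":-27,"rx":0,"ry":0,"rz":0}]}}

```text
clock: 29.15
tcp_pos: [0.6456, 0.0596, 0.0671]
orientation: [0.121, -3.137, -0.001]
contact_force: [-5.9, -0.2, 13.2]
grip_width: 0.0244
gripper_force: 41.4
```

Call:
{"name": "send_rows", "arguments": {"deltas": [{"dx":0,"dy":0,"dz":0,"rx":0,"ry":0,"rz":0},{"dx":0,"dy":0,"dz":0,"rx":0,"ry":0,"rz":0},{"dx":0,"dy":0,"dz":0,"rx":0,"ry":0,"rz":0}]}}

```text
clock: 29.4
tcp_pos: [0.6456, 0.0596, 0.0671]
orientation: [0.121, -3.138, -0.001]
contact_force: [-6.2, -1.2, 11.9]
grip_width: 0.0251
gripper_force: 41.3
```

Call:
{"name": "send_rows", "arguments": {"deltas": [{"dx":0,"dy":0,"dz":0,"rx":0,"ry":0,"rz":0},{"dx":0,"dy":0,"dz":0,"rx":0,"ry":0,"rz":0},{"dx":0,"dy":0,"dz":30,"rx":0,"ry":0,"rz":0},{"dx":0,"dy":0,"dz":70,"rx":0,"ry":0,"rz":0},{"dx":0,"dy":0,"dz":85,"rx":0,"ry":0,"rz":0}], "jaw": 42}}

```text
clock: 29.82
tcp_pos: [0.6484, 0.0595, 0.1551]
orientation: [-0.121, 3.135, 0.001]
contact_force: [1.9, -0.1, 1.2]
grip_width: 0.0426
gripper_force: 0.0
```

Call:
{"name": "send_rows", "arguments": {"deltas": [{"dx":-10,"dy":-67,"dz":0,"rx":0,"ry":0,"rz":0},{"dx":-10,"dy":-67,"dz":0,"rx":0,"ry":0,"rz":0},{"dx":-10,"dy":-67,"dz":0,"rx":0,"ry":0,"rz":0},{"dx":-10,"dy":-67,"dz":0,"rx":0,"ry":0,"rz":0},{"dx":-10,"dy":-67,"dz":0,"rx":0,"ry":0,"rz":0}]}}

```text
clock: 30.23
tcp_pos: [0.6362, -0.0069, 0.1508]
orientation: [0.121, -3.139, -0.001]
contact_force: [0.5, 1.0, -0.2]
grip_width: 0.042
gripper_force: 0.0
```

Run:
```python
from h import *; import pickle
d=cam('wrist'); t=cam('top'); pickle.dump((d,t),open('11.pkl','wb')); cv2.imwrite('pics/w11.png',d['frame'])
e=cam('scene'); cv2.imwrite('pics/scene11.png',e['frame']); pickle.dump(e,open('sc11.pkl','wb'))
```

```text
(no output)
```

View pics/w11.png

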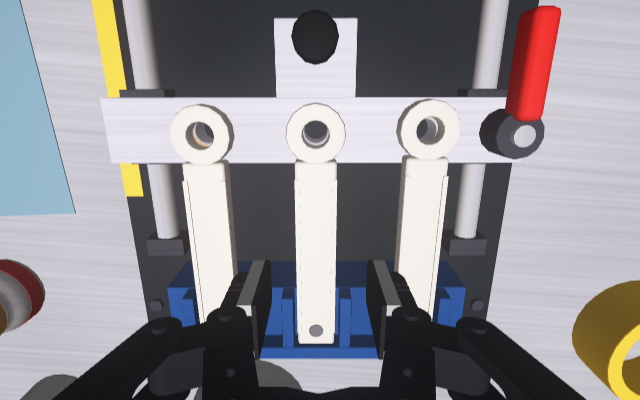

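All three links lie flat in their lanes: eyes at (202,132), (315,131), (430,129) with the bushes visible through them, and the lever is locked. Next are the pins.

Call:
{"name": "send_rows", "arguments": {"deltas": [{"dx":-75,"dy":140,"dz":20,"rx":0,"ry":0,"rz":0},{"dx":-75,"dy":140,"dz":20,"rx":0,"ry":0,"rz":0},{"dx":-75,"dy":140,"dz":20,"rx":0,"ry":0,"rz":0},{"dx":-75,"dy":140,"dz":20,"rx":0,"ry":0,"rz":0},{"dx":-75,"dy":140,"dz":20,"rx":0,"ry":0,"rz":0}]}}

```text
clock: 30.8
tcp_pos: [0.5579, 0.1427, 0.1717]
orientation: [0.141, -3.137, -0.008]
contact_force: [-0.1, 0.8, 0.4]
grip_width: 0.0419
gripper_force: 0.0
```

Call:
{"name": "send_rows", "arguments": {"deltas": [{"dx":-76,"dy":139,"dz":0,"rx":0,"ry":0,"rz":0},{"dx":-76,"dy":139,"dz":0,"rx":0,"ry":0,"rz":0},{"dx":-76,"dy":139,"dz":0,"rx":0,"ry":0,"rz":0},{"dx":-76,"dy":139,"dz":0,"rx":0,"ry":0,"rz":0},{"dx":-76,"dy":139,"dz":0,"rx":0,"ry":0,"rz":0}]}}

```text
clock: 31.22
tcp_pos: [0.4805, 0.2806, 0.1712]
orientation: [0.142, -3.136, -0.006]
contact_force: [0.4, 0.6, -0.6]
grip_width: 0.0419
gripper_force: 0.0
```

Call:
{"name": "send_rows", "arguments": {"deltas": [{"dx":0,"dy":0,"dz":0,"rx":0,"ry":0,"rz":0},{"dx":0,"dy":0,"dz":0,"rx":0,"ry":0,"rz":0},{"dx":0,"dy":0,"dz":0,"rx":0,"ry":0,"rz":0}]}}

```text
clock: 31.47
tcp_pos: [0.486, 0.2704, 0.1713]
orientation: [-0.119, 3.139, -0.001]
contact_force: [-0.2, 0.2, 0.4]
grip_width: 0.0421
gripper_force: 0.0
```

```bash
cat >> h.py <<'E'
def cloud(d):
    v,u=np.mgrid[:400,:640]; z=d['z_map']
    c=np.stack([(u-d['cx'])/d['f']*z,(v-d['cy'])/d['f']*z,z],-1); return c@d['R'].T+np.array(d['xyz'])
def orange(d): 
    h=cv2.cvtColor(d['frame'],cv2.COLOR_BGR2HSV); return (h[...,0]>3)&(h[...,0]<18)&(h[...,1]>150)&(h[...,2]>80)&(d['z_map']>0)
def pins(d,lo,hi):
    w=cloud(d); m=(orange(d)&(w[...,2]>lo)&(w[...,2]<hi)).astype(np.uint8)
    n,l,st,_=cv2.connectedComponentsWithStats(m)
    for i in range(1,n):
        if st[i,4]>60:
            p=w[l==i]; (x,y),rad=cv2.minEnclosingCircle((p[:,:2]*1000).astype(np.float32)); print('pin',np.round((x,y,rad),1),'bbox mid',np.round(1000*(p.max(0)+p.min(0))/2,1),'n',len(p),'z',np.median(p[:,2]),st[i,:4])
E
python3 - <<'E'
from h import *; import pickle
d,t=pickle.load(open('11.pkl','rb'))
for q in((202,132),(315.5,131),(430,129.5)): print('eye',px2w(d,*q,.069))
print(r.get_obs()['tcp_pos'])
d=cam('wrist'); pins(d,.094,.108)
E
```

```text
eye [ 0.58593372 -0.07854609  0.069     ]
eye [ 0.58019666 -0.01253115  0.069     ]
eye [0.57414158 0.05389063 0.069     ]
[0.48601938 0.27042453 0.1713065 ]
pin [484.7 271.8  11.5] bbox mid [484.4 271.9  97.6] n 1081 z 0.09896155290920639 [302 205  38  37]
pin [499.4 335.7  11.6] bbox mid [499.4 335.5  97.6] n 1029 z 0.09885921394477154 [401 235  38  36]
pin [513.4 399.9  12.1] bbox mid [513.7 399.8  97.8] n 1014 z 0.09878474372973353 [495 263  40  35]
```

Call:
{"name": "send_rows", "arguments": {"deltas": [{"dx":-1.3,"dy":1.4,"dz":-35,"rx":0,"ry":0,"rz":0},{"dx":-1.3,"dy":1.4,"dz":-70,"rx":0,"ry":0,"rz":0},{"dx":-1.3,"dy":1.4,"dz":-91,"rx":0,"ry":0,"rz":0},{"dx":-1.3,"dy":1.4,"dz":-91,"rx":0,"ry":0,"rz":0},{"dx":-1.3,"dy":1.4,"dz":-91,"rx":0,"ry":0,"rz":0}]}}

```text
clock: 31.93
tcp_pos: [0.4841, 0.2716, 0.0798]
orientation: [0.119, -3.138, 0.003]
contact_force: [0.8, -0.6, 0.9]
grip_width: 0.042
gripper_force: 0.0
```

Call:
{"name": "send_rows", "arguments": {"deltas": [{"dx":0,"dy":0,"dz":0,"rx":0,"ry":0,"rz":0},{"dx":0,"dy":0,"dz":0,"rx":0,"ry":0,"rz":0},{"dx":0,"dy":0,"dz":0,"rx":0,"ry":0,"rz":0},{"dx":0,"dy":0,"dz":0,"rx":0,"ry":0,"rz":0},{"dx":0,"dy":0,"dz":0,"rx":0,"ry":0,"rz":0}], "jaw": 16, "newtons": 60}}

```text
clock: 32.35
tcp_pos: [0.4855, 0.2734, 0.0822]
orientation: [-0.121, 3.136, 0.003]
contact_force: [0.6, -0.9, 7.4]
grip_width: 0.0222
gripper_force: 58.8
```

Call:
{"name": "send_rows", "arguments": {"deltas": [{"dx":0,"dy":0,"dz":35,"rx":0,"ry":0,"rz":0},{"dx":0,"dy":0,"dz":70,"rx":0,"ry":0,"rz":0},{"dx":0,"dy":0,"dz":110,"rx":0,"ry":0,"rz":0},{"dx":0,"dy":0,"dz":110,"rx":0,"ry":0,"rz":0},{"dx":0,"dy":0,"dz":110,"rx":0,"ry":0,"rz":0}]}}

```text
clock: 32.77
tcp_pos: [0.4854, 0.2741, 0.1934]
orientation: [-0.121, 3.134, 0.006]
contact_force: [0.3, -1.0, -1.6]
grip_width: 0.0221
gripper_force: 59.8
```

Call:
{"name": "send_rows", "arguments": {"deltas": [{"dx":0,"dy":0,"dz":0,"rx":0,"ry":0,"rz":0},{"dx":0,"dy":0,"dz":0,"rx":0,"ry":0,"rz":0}]}}

```text
clock: 32.93
tcp_pos: [0.483, 0.2726, 0.1892]
orientation: [0.122, -3.137, 0.002]
contact_force: [-0.1, -0.1, -1.5]
grip_width: 0.0225
gripper_force: 59.8
```

Call:
{"name": "send_rows", "arguments": {"deltas": [{"dx":51,"dy":-176,"dz":0,"rx":0,"ry":0,"rz":0},{"dx":51,"dy":-176,"dz":0,"rx":0,"ry":0,"rz":0},{"dx":51,"dy":-176,"dz":0,"rx":0,"ry":0,"rz":0},{"dx":51,"dy":-176,"dz":0,"rx":0,"ry":0,"rz":0},{"dx":51,"dy":-176,"dz":0,"rx":0,"ry":0,"rz":0}]}}

```text
clock: 33.35
tcp_pos: [0.5352, 0.0898, 0.189]
orientation: [0.111, -3.137, 0.006]
contact_force: [0.5, -0.6, -0.4]
grip_width: 0.0221
gripper_force: 59.8
```

Call:
{"name": "send_rows", "arguments": {"deltas": [{"dx":52,"dy":-176,"dz":0,"rx":0,"ry":0,"rz":0},{"dx":52,"dy":-176,"dz":0,"rx":0,"ry":0,"rz":0},{"dx":52,"dy":-176,"dz":0,"rx":0,"ry":0,"rz":0},{"dx":52,"dy":-176,"dz":0,"rx":0,"ry":0,"rz":0},{"dx":52,"dy":-176,"dz":0,"rx":0,"ry":0,"rz":0}]}}

```text
clock: 33.77
tcp_pos: [0.5866, -0.0863, 0.189]
orientation: [0.111, -3.138, 0.006]
contact_force: [-0.3, -0.8, -0.5]
grip_width: 0.0224
gripper_force: 59.8
```

Call:
{"name": "send_rows", "arguments": {"deltas": [{"dx":0,"dy":0,"dz":-35,"rx":0,"ry":0,"rz":0},{"dx":0,"dy":0,"dz":-35,"rx":0,"ry":0,"rz":0},{"dx":0,"dy":0,"dz":-35,"rx":0,"ry":0,"rz":0},{"dx":0,"dy":0,"dz":-35,"rx":0,"ry":0,"rz":0},{"dx":0,"dy":0,"dz":-35,"rx":0,"ry":0,"rz":0}]}}

```text
clock: 34.18
tcp_pos: [0.5875, -0.0781, 0.1561]
orientation: [-0.124, 3.138, 0.0]
contact_force: [0.4, -0.1, -1.2]
grip_width: 0.0225
gripper_force: 59.8
```

Run:
```python
from h import *
print(r.get_obs()['tcp_pos']); d=cam('wrist'); pins(d,.10,.20); cv2.imwrite('pics/w12.png',d['frame'])
```

```text
[ 0.58746647 -0.07805044  0.15607259]
pin [586.6 -77.7  11.9] bbox mid [586.3 -77.6 156.9] n 4338 z 0.17199997162139039 [289 249  60  88]
```

Call:
{"name": "send_rows", "arguments": {"deltas": [{"dx":0,"dy":-2.5,"dz":0,"rx":0,"ry":0,"rz":0},{"dx":0,"dy":-2.5,"dz":-10,"rx":0,"ry":0,"rz":0},{"dx":0,"dy":-2.5,"dz":-18,"rx":0,"ry":0,"rz":0},{"dx":0,"dy":-2.5,"dz":-25,"rx":0,"ry":0,"rz":0},{"dx":0,"dy":-2.5,"dz":-25,"rx":0,"ry":0,"rz":0}]}}

```text
clock: 34.65
tcp_pos: [0.5858, -0.0812, 0.1284]
orientation: [0.122, -3.136, -0.0]
contact_force: [-0.2, -0.1, -0.4]
grip_width: 0.0226
gripper_force: 59.8
```

Call:
{"name": "send_rows", "arguments": {"deltas": [{"dx":0,"dy":0,"dz":-8,"rx":0,"ry":0,"rz":0},{"dx":0,"dy":0,"dz":-13,"rx":0,"ry":0,"rz":0},{"dx":0,"dy":0,"dz":-18,"rx":0,"ry":0,"rz":0},{"dx":0,"dy":0,"dz":-18,"rx":0,"ry":0,"rz":0}]}}

```text
clock: 34.98
tcp_pos: [0.5863, -0.0814, 0.1111]
orientation: [0.122, -3.137, -0.0]
contact_force: [-0.2, -0.8, -1.1]
grip_width: 0.0223
gripper_force: 59.8
```

Call:
{"name": "send_rows", "arguments": {"deltas": [{"dx":0,"dy":0,"dz":-8,"rx":0,"ry":0,"rz":0},{"dx":0,"dy":0,"dz":-15,"rx":0,"ry":0,"rz":0},{"dx":0,"dy":0,"dz":-19,"rx":0,"ry":0,"rz":0},{"dx":0,"dy":0,"dz":-20.5,"rx":0,"ry":0,"rz":0},{"dx":0,"dy":0,"dz":-20.5,"rx":0,"ry":0,"rz":0}]}}

```text
clock: 35.4
tcp_pos: [0.5867, -0.0815, 0.0916]
orientation: [0.121, -3.138, -0.0]
contact_force: [-0.3, -0.0, -0.9]
grip_width: 0.0224
gripper_force: 60.3
```

Call:
{"name": "send_rows", "arguments": {"deltas": [{"dx":0,"dy":0,"dz":-1,"rx":0,"ry":0,"rz":0},{"dx":0,"dy":0,"dz":-2,"rx":0,"ry":0,"rz":0},{"dx":0,"dy":0,"dz":-2,"rx":0,"ry":0,"rz":0}]}}

```text
clock: 35.65
tcp_pos: [0.5872, -0.0816, 0.0912]
orientation: [-0.121, 3.139, 0.001]
contact_force: [-4.7, 0.2, 11.6]
grip_width: 0.0226
gripper_force: 61.5
```

Call:
{"name": "send_rows", "arguments": {"deltas": [{"dx":0,"dy":0,"dz":0,"rx":0,"ry":0,"rz":0},{"dx":0,"dy":0,"dz":0,"rx":0,"ry":0,"rz":0},{"dx":0,"dy":0,"dz":30,"rx":0,"ry":0,"rz":0},{"dx":0,"dy":0,"dz":65,"rx":0,"ry":0,"rz":0},{"dx":0,"dy":0,"dz":90,"rx":0,"ry":0,"rz":0}], "jaw": 38}}

```text
clock: 36.07
tcp_pos: [0.5875, -0.0818, 0.1818]
orientation: [-0.121, 3.138, -0.001]
contact_force: [1.2, -0.2, 0.9]
grip_width: 0.0381
gripper_force: 0.0
```

Call:
{"name": "send_rows", "arguments": {"deltas": [{"dx":-43,"dy":202,"dz":0,"rx":0,"ry":0,"rz":0},{"dx":-43,"dy":202,"dz":0,"rx":0,"ry":0,"rz":0},{"dx":-43,"dy":202,"dz":0,"rx":0,"ry":0,"rz":0},{"dx":-43,"dy":202,"dz":0,"rx":0,"ry":0,"rz":0},{"dx":-43,"dy":202,"dz":0,"rx":0,"ry":0,"rz":0}]}}

```text
clock: 36.48
tcp_pos: [0.5434, 0.1226, 0.18]
orientation: [-0.122, 3.139, 0.001]
contact_force: [1.3, 0.6, 0.1]
grip_width: 0.0375
gripper_force: 0.0
```

Call:
{"name": "send_rows", "arguments": {"deltas": [{"dx":-43,"dy":202,"dz":0,"rx":0,"ry":0,"rz":0},{"dx":-43,"dy":202,"dz":0,"rx":0,"ry":0,"rz":0},{"dx":-43,"dy":202,"dz":0,"rx":0,"ry":0,"rz":0},{"dx":-43,"dy":202,"dz":0,"rx":0,"ry":0,"rz":0},{"dx":-43,"dy":202,"dz":0,"rx":0,"ry":0,"rz":0}]}}

```text
clock: 36.9
tcp_pos: [0.5001, 0.3249, 0.1799]
orientation: [-0.122, 3.139, 0.001]
contact_force: [0.1, 0.2, -0.2]
grip_width: 0.038
gripper_force: 0.0
```

Call:
{"name": "send_rows", "arguments": {"deltas": [{"dx":-2,"dy":13,"dz":-10,"rx":0,"ry":0,"rz":0},{"dx":-2,"dy":13,"dz":-10,"rx":0,"ry":0,"rz":0},{"dx":-2,"dy":13,"dz":-10,"rx":0,"ry":0,"rz":0},{"dx":-2,"dy":13,"dz":-10,"rx":0,"ry":0,"rz":0},{"dx":-2,"dy":13,"dz":-10,"rx":0,"ry":0,"rz":0}]}}

```text
clock: 37.32
tcp_pos: [0.5001, 0.3334, 0.1701]
orientation: [-0.117, 3.139, -0.001]
contact_force: [0.0, -0.2, 0.1]
grip_width: 0.0381
gripper_force: 0.0
```

Run:
```python
from h import *; import pickle
o=r.get_obs(); print(o['tcp_pos'],o['orientation']); d=cam('wrist'); pins(d,.09,.108)
t=cam('top'); pins(t,.08,.13); pickle.dump(t,open('t13.pkl','wb'))
```

```text
[0.50005929 0.33344719 0.17012002] [-1.16900435e-01  3.13884786e+00 -1.06870465e-03]
pin [499.1 336.   11.6] bbox mid [499.2 336.1  95.6] n 1165 z 0.09890841329278019 [304 205  38  39]
pin [513.7 400.1  11.7] bbox mid [513.6 400.   95.7] n 1152 z 0.09874936486656584 [402 234  40  39]
```

Call:
{"name": "send_rows", "arguments": {"deltas": [{"dx":-0.8,"dy":2,"dz":-35,"rx":0,"ry":0,"rz":0},{"dx":-0.8,"dy":2,"dz":-70,"rx":0,"ry":0,"rz":0},{"dx":-0.8,"dy":2,"dz":-90,"rx":0,"ry":0,"rz":0},{"dx":-0.8,"dy":2,"dz":-90,"rx":0,"ry":0,"rz":0},{"dx":-0.8,"dy":2,"dz":-90,"rx":0,"ry":0,"rz":0}]}}

```text
clock: 37.83
tcp_pos: [0.4983, 0.3364, 0.0796]
orientation: [0.12, -3.138, 0.002]
contact_force: [-0.2, 1.1, 0.6]
grip_width: 0.0377
gripper_force: 0.0
```

Call:
{"name": "send_rows", "arguments": {"deltas": [{"dx":0,"dy":0,"dz":0,"rx":0,"ry":0,"rz":0},{"dx":0,"dy":0,"dz":0,"rx":0,"ry":0,"rz":0},{"dx":0,"dy":0,"dz":0,"rx":0,"ry":0,"rz":0},{"dx":0,"dy":0,"dz":0,"rx":0,"ry":0,"rz":0},{"dx":0,"dy":0,"dz":0,"rx":0,"ry":0,"rz":0}], "jaw": 16, "newtons": 60}}

```text
clock: 38.25
tcp_pos: [0.4996, 0.3379, 0.0818]
orientation: [-0.121, 3.136, 0.003]
contact_force: [0.7, -1.4, 7.3]
grip_width: 0.0221
gripper_force: 58.8
```

Call:
{"name": "send_rows", "arguments": {"deltas": [{"dx":0,"dy":0,"dz":35,"rx":0,"ry":0,"rz":0},{"dx":0,"dy":0,"dz":70,"rx":0,"ry":0,"rz":0},{"dx":0,"dy":0,"dz":110,"rx":0,"ry":0,"rz":0},{"dx":0,"dy":0,"dz":110,"rx":0,"ry":0,"rz":0},{"dx":0,"dy":0,"dz":110,"rx":0,"ry":0,"rz":0}]}}

```text
clock: 38.67
tcp_pos: [0.4997, 0.3388, 0.1933]
orientation: [-0.121, 3.134, 0.007]
contact_force: [-0.4, -0.7, -1.7]
grip_width: 0.0225
gripper_force: 59.7
```

Call:
{"name": "send_rows", "arguments": {"deltas": [{"dx":41,"dy":-174,"dz":0,"rx":0,"ry":0,"rz":0},{"dx":41,"dy":-174,"dz":0,"rx":0,"ry":0,"rz":0},{"dx":41,"dy":-174,"dz":0,"rx":0,"ry":0,"rz":0},{"dx":41,"dy":-174,"dz":0,"rx":0,"ry":0,"rz":0},{"dx":41,"dy":-174,"dz":0,"rx":0,"ry":0,"rz":0}]}}

```text
clock: 39.08
tcp_pos: [0.5397, 0.1551, 0.189]
orientation: [0.108, -3.138, 0.007]
contact_force: [0.4, -0.4, -0.8]
grip_width: 0.0223
gripper_force: 59.7
```

Call:
{"name": "send_rows", "arguments": {"deltas": [{"dx":41,"dy":-175,"dz":0,"rx":0,"ry":0,"rz":0},{"dx":41,"dy":-175,"dz":0,"rx":0,"ry":0,"rz":0},{"dx":41,"dy":-175,"dz":0,"rx":0,"ry":0,"rz":0},{"dx":41,"dy":-175,"dz":0,"rx":0,"ry":0,"rz":0},{"dx":41,"dy":-175,"dz":0,"rx":0,"ry":0,"rz":0}]}}

```text
clock: 39.5
tcp_pos: [0.58, -0.0194, 0.1893]
orientation: [0.109, -3.139, 0.006]
contact_force: [-1.0, -0.7, -0.3]
grip_width: 0.0223
gripper_force: 59.7
```

Call:
{"name": "send_rows", "arguments": {"deltas": [{"dx":0,"dy":0,"dz":-33,"rx":0,"ry":0,"rz":0},{"dx":0,"dy":0,"dz":-33,"rx":0,"ry":0,"rz":0},{"dx":0,"dy":0,"dz":-33,"rx":0,"ry":0,"rz":0},{"dx":0,"dy":0,"dz":-33,"rx":0,"ry":0,"rz":0},{"dx":0,"dy":0,"dz":-33,"rx":0,"ry":0,"rz":0}]}}

```text
clock: 39.92
tcp_pos: [0.5807, -0.0104, 0.1577]
orientation: [-0.124, 3.138, 0.001]
contact_force: [-0.0, -0.1, -1.1]
grip_width: 0.0225
gripper_force: 59.7
```

Run:
```python
from h import *
print(r.get_obs()['tcp_pos']); d=cam('wrist'); pins(d,.07,.20)
```

```text
[ 0.580703   -0.01042823  0.15771878]
pin [586.3 -80.9  11.8] bbox mid [586.1 -80.7  93.3] n 1837 z 0.1076064626820154 [168 206  51  55]
pin [580.2 -10.   11.8] bbox mid [580.2 -10.  159.4] n 4367 z 0.17405210503020496 [288 250  61  89]
```

Call:
{"name": "send_rows", "arguments": {"deltas": [{"dx":0.5,"dy":-2.6,"dz":0,"rx":0,"ry":0,"rz":0},{"dx":0.5,"dy":-2.6,"dz":-10,"rx":0,"ry":0,"rz":0},{"dx":0.5,"dy":-2.6,"dz":-18,"rx":0,"ry":0,"rz":0},{"dx":0.5,"dy":-2.6,"dz":-25,"rx":0,"ry":0,"rz":0},{"dx":0.5,"dy":-2.6,"dz":-25,"rx":0,"ry":0,"rz":0}]}}

```text
clock: 40.38
tcp_pos: [0.5794, -0.014, 0.1298]
orientation: [0.122, -3.136, 0.0]
contact_force: [-0.6, -0.7, -0.8]
grip_width: 0.0222
gripper_force: 59.7
```

Call:
{"name": "send_rows", "arguments": {"deltas": [{"dx":0,"dy":0,"dz":-8,"rx":0,"ry":0,"rz":0},{"dx":0,"dy":0,"dz":-13,"rx":0,"ry":0,"rz":0},{"dx":0,"dy":0,"dz":-18,"rx":0,"ry":0,"rz":0},{"dx":0,"dy":0,"dz":-18,"rx":0,"ry":0,"rz":0}]}}

```text
clock: 40.72
tcp_pos: [0.5803, -0.0139, 0.1127]
orientation: [0.122, -3.138, -0.0]
contact_force: [1.2, -0.3, -1.7]
grip_width: 0.0225
gripper_force: 59.7
```

Call:
{"name": "send_rows", "arguments": {"deltas": [{"dx":0.3,"dy":0.3,"dz":-8,"rx":0,"ry":0,"rz":0},{"dx":0.3,"dy":0.3,"dz":-15,"rx":0,"ry":0,"rz":0},{"dx":0.3,"dy":0.3,"dz":-20,"rx":0,"ry":0,"rz":0},{"dx":0.3,"dy":0.3,"dz":-22,"rx":0,"ry":0,"rz":0},{"dx":0.3,"dy":0.3,"dz":-22,"rx":0,"ry":0,"rz":0}]}}

```text
clock: 41.13
tcp_pos: [0.5807, -0.0138, 0.0914]
orientation: [0.122, -3.138, 0.0]
contact_force: [-0.3, -0.4, 0.2]
grip_width: 0.0221
gripper_force: 60.2
```

Call:
{"name": "send_rows", "arguments": {"deltas": [{"dx":0,"dy":0,"dz":-1.5,"rx":0,"ry":0,"rz":0},{"dx":0,"dy":0,"dz":-1.5,"rx":0,"ry":0,"rz":0},{"dx":0,"dy":0,"dz":-1.5,"rx":0,"ry":0,"rz":0}]}}

```text
clock: 41.38
tcp_pos: [0.5811, -0.0139, 0.0908]
orientation: [-0.121, 3.139, 0.0]
contact_force: [-1.6, 0.5, 3.8]
grip_width: 0.0224
gripper_force: 60.6
```

Call:
{"name": "send_rows", "arguments": {"deltas": [{"dx":0,"dy":0,"dz":0,"rx":0,"ry":0,"rz":0},{"dx":0,"dy":0,"dz":0,"rx":0,"ry":0,"rz":0},{"dx":0,"dy":0,"dz":30,"rx":0,"ry":0,"rz":0},{"dx":0,"dy":0,"dz":65,"rx":0,"ry":0,"rz":0},{"dx":0,"dy":0,"dz":90,"rx":0,"ry":0,"rz":0}], "jaw": 38}}

```text
clock: 41.8
tcp_pos: [0.5815, -0.014, 0.1823]
orientation: [-0.121, 3.138, -0.0]
contact_force: [0.9, -0.1, 0.8]
grip_width: 0.0379
gripper_force: 0.0
```

Call:
{"name": "send_rows", "arguments": {"deltas": [{"dx":-33,"dy":202,"dz":0,"rx":0,"ry":0,"rz":0},{"dx":-33,"dy":202,"dz":0,"rx":0,"ry":0,"rz":0},{"dx":-33,"dy":202,"dz":0,"rx":0,"ry":0,"rz":0},{"dx":-33,"dy":202,"dz":0,"rx":0,"ry":0,"rz":0},{"dx":-33,"dy":202,"dz":0,"rx":0,"ry":0,"rz":0}]}}

```text
clock: 42.22
tcp_pos: [0.5473, 0.1909, 0.1806]
orientation: [-0.123, 3.139, 0.001]
contact_force: [1.0, -0.6, -0.2]
grip_width: 0.0384
gripper_force: 0.0
```

Call:
{"name": "send_rows", "arguments": {"deltas": [{"dx":-33,"dy":202,"dz":0,"rx":0,"ry":0,"rz":0},{"dx":-33,"dy":202,"dz":0,"rx":0,"ry":0,"rz":0},{"dx":-33,"dy":202,"dz":0,"rx":0,"ry":0,"rz":0},{"dx":-33,"dy":202,"dz":0,"rx":0,"ry":0,"rz":0},{"dx":-33,"dy":202,"dz":0,"rx":0,"ry":0,"rz":0}]}}

```text
clock: 42.63
tcp_pos: [0.514, 0.3931, 0.1803]
orientation: [-0.124, 3.139, 0.001]
contact_force: [1.4, 0.3, 0.6]
grip_width: 0.0381
gripper_force: 0.0
```

Call:
{"name": "send_rows", "arguments": {"deltas": [{"dx":-2,"dy":9,"dz":-10,"rx":0,"ry":0,"rz":0},{"dx":-2,"dy":9,"dz":-10,"rx":0,"ry":0,"rz":0},{"dx":-2,"dy":9,"dz":-10,"rx":0,"ry":0,"rz":0},{"dx":-2,"dy":9,"dz":-10,"rx":0,"ry":0,"rz":0},{"dx":-2,"dy":9,"dz":-10,"rx":0,"ry":0,"rz":0}]}}

```text
clock: 43.05
tcp_pos: [0.5143, 0.3969, 0.1708]
orientation: [-0.116, 3.139, -0.001]
contact_force: [0.9, -0.8, -0.2]
grip_width: 0.0382
gripper_force: 0.0
```

Run:
```python
from h import *; import pickle
o=r.get_obs(); print(o['tcp_pos'],o['orientation']); d=cam('wrist'); pins(d,.09,.108)
```

```text
[0.51433762 0.39690936 0.17080454] [-1.16483159e-01  3.13862021e+00 -1.09452657e-03]
pin [514.  400.5  11.8] bbox mid [513.8 400.3  95.7] n 1152 z 0.09887440363383228 [305 205  38  40]
```

Call:
{"name": "send_rows", "arguments": {"deltas": [{"dx":-0.4,"dy":2.8,"dz":-35,"rx":0,"ry":0,"rz":0},{"dx":-0.4,"dy":2.8,"dz":-70,"rx":0,"ry":0,"rz":0},{"dx":-0.4,"dy":2.8,"dz":-91,"rx":0,"ry":0,"rz":0},{"dx":-0.4,"dy":2.8,"dz":-91,"rx":0,"ry":0,"rz":0},{"dx":-0.4,"dy":2.8,"dz":-91,"rx":0,"ry":0,"rz":0}]}}

```text
clock: 43.52
tcp_pos: [0.5128, 0.4006, 0.0791]
orientation: [0.119, -3.138, 0.002]
contact_force: [-0.3, 0.5, 0.8]
grip_width: 0.038
gripper_force: 0.0
```

Call:
{"name": "send_rows", "arguments": {"deltas": [{"dx":0,"dy":0,"dz":0,"rx":0,"ry":0,"rz":0},{"dx":0,"dy":0,"dz":0,"rx":0,"ry":0,"rz":0},{"dx":0,"dy":0,"dz":0,"rx":0,"ry":0,"rz":0},{"dx":0,"dy":0,"dz":0,"rx":0,"ry":0,"rz":0},{"dx":0,"dy":0,"dz":0,"rx":0,"ry":0,"rz":0}], "jaw": 16, "newtons": 60}}

```text
clock: 43.93
tcp_pos: [0.5141, 0.4023, 0.0817]
orientation: [-0.121, 3.136, 0.003]
contact_force: [-0.7, -1.1, 7.4]
grip_width: 0.0222
gripper_force: 58.9
```

Call:
{"name": "send_rows", "arguments": {"deltas": [{"dx":0,"dy":0,"dz":35,"rx":0,"ry":0,"rz":0},{"dx":0,"dy":0,"dz":70,"rx":0,"ry":0,"rz":0},{"dx":0,"dy":0,"dz":110,"rx":0,"ry":0,"rz":0},{"dx":0,"dy":0,"dz":110,"rx":0,"ry":0,"rz":0},{"dx":0,"dy":0,"dz":110,"rx":0,"ry":0,"rz":0}]}}

```text
clock: 44.35
tcp_pos: [0.5142, 0.4035, 0.1933]
orientation: [-0.121, 3.134, 0.008]
contact_force: [0.2, -0.3, -1.7]
grip_width: 0.0223
gripper_force: 59.8
```

Call:
{"name": "send_rows", "arguments": {"deltas": [{"dx":20,"dy":-115,"dz":0,"rx":0,"ry":0,"rz":-30},{"dx":20,"dy":-115,"dz":0,"rx":0,"ry":0,"rz":-30},{"dx":20,"dy":-115,"dz":0,"rx":0,"ry":0,"rz":-30},{"dx":20,"dy":-115,"dz":0,"rx":0,"ry":0,"rz":-30},{"dx":20,"dy":-115,"dz":0,"rx":0,"ry":0,"rz":-30}]}}

```text
clock: 44.77
tcp_pos: [0.5327, 0.2836, 0.1886]
orientation: [-0.71, -3.059, 0.003]
contact_force: [-0.4, 0.4, -1.4]
grip_width: 0.0224
gripper_force: 59.9
```

Call:
{"name": "send_rows", "arguments": {"deltas": [{"dx":20,"dy":-115,"dz":0,"rx":0,"ry":0,"rz":-30},{"dx":20,"dy":-115,"dz":0,"rx":0,"ry":0,"rz":-30},{"dx":20,"dy":-115,"dz":0,"rx":0,"ry":0,"rz":-30},{"dx":20,"dy":-115,"dz":0,"rx":0,"ry":0,"rz":-30},{"dx":20,"dy":-115,"dz":0,"rx":0,"ry":0,"rz":-30}]}}

```text
clock: 45.18
tcp_pos: [0.5525, 0.1703, 0.1888]
orientation: [-1.472, -2.775, 0.002]
contact_force: [0.6, 0.8, -1.5]
grip_width: 0.0224
gripper_force: 59.9
```

Call:
{"name": "send_rows", "arguments": {"deltas": [{"dx":21,"dy":-115,"dz":0,"rx":0,"ry":0,"rz":-30},{"dx":21,"dy":-115,"dz":0,"rx":0,"ry":0,"rz":-30},{"dx":21,"dy":-115,"dz":0,"rx":0,"ry":0,"rz":-30},{"dx":21,"dy":-115,"dz":0,"rx":0,"ry":0,"rz":-30},{"dx":21,"dy":-115,"dz":0,"rx":0,"ry":0,"rz":-30}]}}

```text
clock: 45.6
tcp_pos: [0.5736, 0.0565, 0.1888]
orientation: [-2.137, -2.303, 0.001]
contact_force: [0.9, 1.3, -1.6]
grip_width: 0.0224
gripper_force: 59.9
```

Call:
{"name": "send_rows", "arguments": {"deltas": [{"dx":0,"dy":0,"dz":-33,"rx":0,"ry":0,"rz":0},{"dx":0,"dy":0,"dz":-33,"rx":0,"ry":0,"rz":0},{"dx":0,"dy":0,"dz":-33,"rx":0,"ry":0,"rz":0},{"dx":0,"dy":0,"dz":-33,"rx":0,"ry":0,"rz":0},{"dx":0,"dy":0,"dz":-33,"rx":0,"ry":0,"rz":0}]}}

```text
clock: 46.02
tcp_pos: [0.5742, 0.0581, 0.1574]
orientation: [2.13, 2.309, 0.002]
contact_force: [0.0, -0.9, -0.8]
grip_width: 0.0227
gripper_force: 59.9
```

Run:
```python
from h import *
o=r.get_obs();print(o['tcp_pos'],o['orientation']); d=cam('wrist'); pins(d,.07,.20)
```

```text
[0.5741955  0.05806086 0.15736128] [2.12993269e+00 2.30870792e+00 1.99823784e-03]
pin [578.3  23.2  47.8] bbox mid [577.8  23.1 136.7] n 5281 z 0.17217308405462167 [288 250  61 116]
pin [586.2 -75.2   9. ] bbox mid [586.2 -72.4  78.8] n 153 z 0.07856677344725002 [308 384  25   9]
```

Run:
```python
from h import *
d=cam('wrist'); pins(d,.12,.20); pins(d,.09,.12)
```

```text
pin [574.1  58.3  12.3] bbox mid [574.2  58.3 159.3] n 4403 z 0.17411755089379172 [288 250  61  91]
pin [581.4 -13.1  11.7] bbox mid [581.2 -14.3 103.6] n 856 z 0.10820111928826454 [302 334  38  32]
```

Call:
{"name": "send_rows", "arguments": {"deltas": [{"dx":1.3,"dy":-3.6,"dz":0,"rx":0,"ry":0,"rz":0},{"dx":1.3,"dy":-3.6,"dz":-10,"rx":0,"ry":0,"rz":0},{"dx":1.3,"dy":-3.6,"dz":-18,"rx":0,"ry":0,"rz":0},{"dx":1.3,"dy":-3.6,"dz":-25,"rx":0,"ry":0,"rz":0},{"dx":1.3,"dy":-3.6,"dz":-25,"rx":0,"ry":0,"rz":0}]}}

```text
clock: 46.53
tcp_pos: [0.5735, 0.0534, 0.1293]
orientation: [-2.132, -2.304, 0.004]
contact_force: [0.3, 0.1, 0.1]
grip_width: 0.0222
gripper_force: 59.9
```

Call:
{"name": "send_rows", "arguments": {"deltas": [{"dx":0,"dy":0,"dz":-8,"rx":0,"ry":0,"rz":0},{"dx":0,"dy":0,"dz":-13,"rx":0,"ry":0,"rz":0},{"dx":0,"dy":0,"dz":-18,"rx":0,"ry":0,"rz":0},{"dx":0,"dy":0,"dz":-18,"rx":0,"ry":0,"rz":0}]}}

```text
clock: 46.87
tcp_pos: [0.5751, 0.0538, 0.1125]
orientation: [2.133, 2.306, 0.0]
contact_force: [1.5, 0.6, -1.1]
grip_width: 0.0223
gripper_force: 59.8
```

Call:
{"name": "send_rows", "arguments": {"deltas": [{"dx":0.2,"dy":0.3,"dz":-8,"rx":0,"ry":0,"rz":0},{"dx":0.2,"dy":0.3,"dz":-15,"rx":0,"ry":0,"rz":0},{"dx":0.2,"dy":0.3,"dz":-20,"rx":0,"ry":0,"rz":0},{"dx":0.2,"dy":0.3,"dz":-22,"rx":0,"ry":0,"rz":0},{"dx":0.2,"dy":0.3,"dz":-22,"rx":0,"ry":0,"rz":0}]}}

```text
clock: 47.28
tcp_pos: [0.5752, 0.0539, 0.091]
orientation: [-2.134, -2.306, -0.0]
contact_force: [1.1, 1.7, -2.5]
grip_width: 0.0225
gripper_force: 60.1
```

Call:
{"name": "send_rows", "arguments": {"deltas": [{"dx":0,"dy":0,"dz":-1.5,"rx":0,"ry":0,"rz":0},{"dx":0,"dy":0,"dz":-1.5,"rx":0,"ry":0,"rz":0},{"dx":0,"dy":0,"dz":-1.5,"rx":0,"ry":0,"rz":0}]}}

```text
clock: 47.53
tcp_pos: [0.5753, 0.0539, 0.0906]
orientation: [-2.134, -2.306, -0.001]
contact_force: [-0.7, 1.0, 5.1]
grip_width: 0.0224
gripper_force: 60.9
```

Call:
{"name": "send_rows", "arguments": {"deltas": [{"dx":0,"dy":0,"dz":0,"rx":0,"ry":0,"rz":0},{"dx":0,"dy":0,"dz":0,"rx":0,"ry":0,"rz":0},{"dx":0,"dy":0,"dz":30,"rx":0,"ry":0,"rz":0},{"dx":0,"dy":0,"dz":65,"rx":0,"ry":0,"rz":0},{"dx":0,"dy":0,"dz":100,"rx":0,"ry":0,"rz":0}], "jaw": 38}}

```text
clock: 47.95
tcp_pos: [0.5739, 0.053, 0.1902]
orientation: [-2.134, -2.304, 0.005]
contact_force: [0.4, 1.1, 0.4]
grip_width: 0.0383
gripper_force: 0.0
```

Call:
{"name": "send_rows", "arguments": {"deltas": [{"dx":-60,"dy":190,"dz":20,"rx":0,"ry":0,"rz":0},{"dx":-60,"dy":190,"dz":20,"rx":0,"ry":0,"rz":0},{"dx":-60,"dy":190,"dz":20,"rx":0,"ry":0,"rz":0},{"dx":-60,"dy":190,"dz":20,"rx":0,"ry":0,"rz":0},{"dx":-60,"dy":190,"dz":20,"rx":0,"ry":0,"rz":0}]}}

```text
clock: 48.37
tcp_pos: [0.5134, 0.2466, 0.21]
orientation: [-2.131, -2.307, 0.0]
contact_force: [0.1, -0.1, 0.3]
grip_width: 0.0378
gripper_force: 0.0
```

Call:
{"name": "send_rows", "arguments": {"deltas": [{"dx":-40,"dy":150,"dz":20,"rx":0,"ry":0,"rz":0},{"dx":-40,"dy":150,"dz":20,"rx":0,"ry":0,"rz":0},{"dx":-40,"dy":150,"dz":20,"rx":0,"ry":0,"rz":0},{"dx":-40,"dy":150,"dz":20,"rx":0,"ry":0,"rz":0},{"dx":-40,"dy":150,"dz":20,"rx":0,"ry":0,"rz":0}]}}

```text
clock: 48.78
tcp_pos: [0.4712, 0.4024, 0.2298]
orientation: [-2.119, -2.315, -0.003]
contact_force: [-0.5, 1.4, -1.4]
grip_width: 0.0376
gripper_force: 0.0
```

Run:
```python
from h import *
t=cam('top'); e=cam('scene')
u,v=map(int,w2px(e,[.6,-.01,.06])); y0,x0=max(0,v-90),max(0,u-120)
c=np.zeros((600,800,3),np.uint8); a=cv2.resize(t['frame'][105:245,255:395],(400,400),interpolation=cv2.INTER_CUBIC); c[:400,:400]=a
b=e['frame'][y0:y0+200,x0:x0+200]; b=cv2.resize(b,(400,400*b.shape[0]//b.shape[1]),interpolation=cv2.INTER_CUBIC)[:400]; c[:b.shape[0],400:]=b
c[400:,:320]=cv2.resize(t['frame'],(320,200)); cv2.imwrite('pics/final.png',c)
pins(t,.07,.13)
w=cloud(t); 
for n,p in(('R',(.5863,-.0809)),('M',(.5811,-.0135)),('L',(.5755,.0543))):
    k=np.hypot(w[...,0]-p[0],w[...,1]-p[1])<.009; print(n,'top z',np.median(w[k][:,2]),k.sum())
```

```text
pin [585.4 -81.6  11.1] bbox mid [585.3 -80.2 106.6] n 62 z 0.10889927638591879 [348 172   9   9]
pin [582.  -11.8  13.8] bbox mid [582.  -14.   92.7] n 61 z 0.10898978833531203 [322 174   8   9]
pin [573.6  53.1  11.4] bbox mid [574.6  54.4 108.5] n 62 z 0.10876895487940047 [294 176   9   9]
R top z 0.10903852399934177 43
M top z 0.10898978833531203 39
L top z 0.10879336685437413 41
```

View pics/final.png

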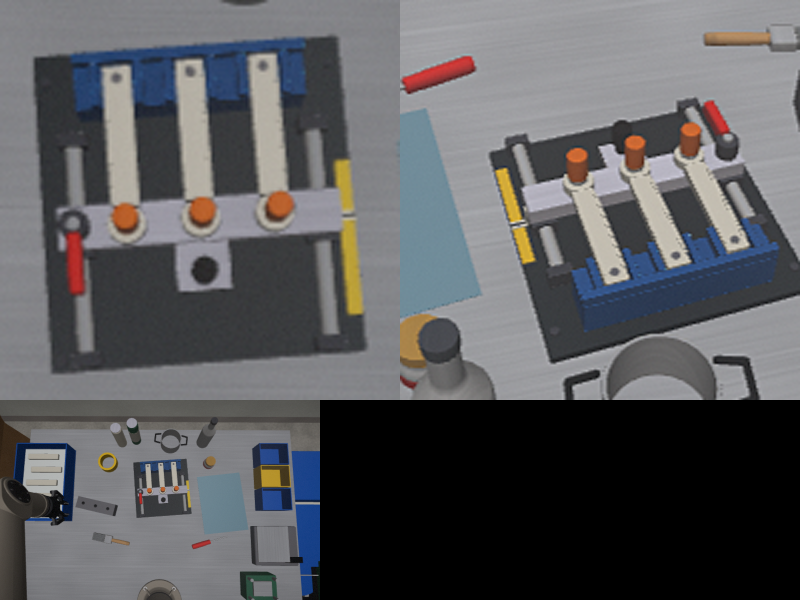

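All pin tops stand at 0.109 m, which is fully home, and the lever is locked with the links nested. One last numeric check of the pointer against the mark.

Run:
```python
from h import *; import pickle
a=pickle.load(open('top1.pkl','rb')); ts=[cam('top') for _ in range(4)]
f0=a['frame'].astype(float)
for u in range(373,381):
    col=f0[174:187,u]; red=np.clip(col[:,2]-col[:,1]-40,0,None); yy=np.arange(174,187)
    f1=np.mean([t['frame'][:,u].astype(float) for t in ts],0)[174:187]
    print(u,'red rows',np.round((red*yy).sum()/max(red.sum(),1),2),red.sum().round(),'ptr',np.round(f1.mean(1)[2:11]).astype(int),'blue',np.round(f1[2:11,0]).astype(int))
```

```text
373 red rows 0.0 0.0 ptr [155 153 152 152 153 156 154 156 155] blue [156 159 158 158 160 162 161 162 160]
374 red rows 180.05 39.0 ptr [149 150 153 156 138 160 152 154 150] blue [119 135 142 157 142 162 145 147 143]
375 red rows 180.18 51.0 ptr [135 137 153 163  93 168 146 142 140] blue [ 57  63 107 155  91 156  96  92  90]
376 red rows 180.15 67.0 ptr [136 139 158 161  91 170 142 134 135] blue [ 57  68 120 153  88 155  76  55  56]
377 red rows 180.04 57.0 ptr [134 139 156 152 100 169 135 134 135] blue [ 61  68 117 145  96 154  70  56  56]
378 red rows 180.0 30.0 ptr [136 141 148 129 105 168 126 136 135] blue [ 99  97 121 124 101 155  72  72  69]
379 red rows 0.0 0.0 ptr [134 133 136 128 123 159 134 134 134] blue [137 136 136 127 122 150 109 110 108]
380 red rows 0.0 0.0 ptr [134 131 129 136 136 134 134 135 135] blue [137 134 132 138 139 136 136 137 138]
```

```bash
python3 -c "
from h import *
print(r.hand_in())"
```

```text
the job is handed in; nothing more can be done
None
```

The job is handed in: the crossbar pointer stands on the red mark to within about 0.5 mm, the lever is locked again, and all three links lie in their lanes with a pin fully home in each.

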